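Pack the shoe-care case and slide it onto the collection mat

ROBOT

A 6-joint arm with a two-finger parallel gripper is mounted at the origin on the work surface. World frame = base frame: x ahead of the robot, y to its left, z up, the work surface at z = 0. Lengths are in m, angles in rad, forces in N, time in s.
With the tool pointing down it reaches from about 0.425 to 0.95 m from the base axis. Payload 3.5 kg.
Tool frame: the origin (TCP) lies at the very end of the fingers, on their centre line; the grasp point (between the pads) lies 19 mm behind it (ctrl.grip_point_offset is the distance from the TCP to the grasp point, in m); z points along the fingers, y is the line along which they close (so a half turn about z gives the same grasp; the last joint's range is limited). The gripper opens to 85 mm and grips with 20 to 120 N. Pads are 22 mm wide; open, the fingers measure 114 mm over their backs; the gripper's body (76 mm by 85 mm) begins 54 mm behind the grasp point. The pads swing forward as they close: fully open they stand 13 mm farther back than shut.
Start: joints at [1.093, 0.286, 1.577, -0, 1.279, -0.15], TCP at [0.217, 0.639, 0.231] pointing down, gripper open.
Joint ranges: [-2.77, 2.77], [-0.9, 2.22], [0.21, 2.48], [-1.53, 4.67], [0.24, 2.81], [-2.84, 2.84]. Speed limits (rad/s): [2.79, 2.79, 3.14, 3.14, 3.14, 3.14].

INTERFACE

Orientations are given as a unit quaternion [x, y, z, w].
In Python, from plant import telemetry, vision, ctrl gives the robot as it stands.
- The arm moves only by the tool arm_command, never from a script. Its argument "series" is one flat list of numbers, 7 for each row, row after row: the shift along the tool's x, y, z in cm, then the turn, a rotation vector about the tool's x, y, z in degrees, then the closure, from 0 (fully open) to 1 (shut). A call has 1 to 10 rows; each row is the pose to reach, as a shift and turn from the pose commanded when the call began, along the tool's axes at that moment; what a row does not reach only later rows make up. A row lasts 1/12 s, in which the tool goes at most 41.7 mm and 7.16 degrees, less where a joint would pass 70% of its speed; a pose out of reach is approached as far as the arm can. A call with a gripper value outside its range is refused whole. The fingers move at their own pace and stop on an object; "force" is the grip in N (left out, the last holds). Time passes only in rows, so rows that repeat a pose let the fingers close. It gives the time, the measured TCP pose, the force, the opening and the grip force at its end, in the units of the state.
- telemetry.get_state(): the state, without advancing time (a new reading comes with each control period).
- vision.read_camera(name): name is "scene" or "side" or "wrist"; returns a dict with "color" (480x640x3 uint8, blue, green, red), "K" (3x3 intrinsics, pixels), "D" ([k1, k2, p1, p2, k3] as OpenCV has them; the pictures are not rectified), "rvec" (rotation vector, rad) and "tvec" (3), from world to camera coordinates, as OpenCV has them; the wrist camera has in their place "T_tool_cam" (4x4, takes a point from camera to tool coordinates, whose origin is the TCP and whose axes are the flange's). Camera axes: x right, y down, z forward; pixel columns grow to the right and rows downward; lengths in m; the calibration is good to about 2 mm. A picture is of the moment at which its call begins: read the wrist's pose just before it. There is no depth.
- ctrl.sign_off(): hands the job in; it is judged then, once.
The state is a dict: "time": time; "qpos": joint angles; "dq": joint speeds; "joint_efforts": joint torques, N m; "eef_pos": TCP position; "tcp_rot": TCP orientation; "contact_force": force on the tool from outside, world axes, zero at the start; "wrist_torque": the same for the moment, N m; "opening": opening from 0.0 (shut) to 1.0 (fully open); "finger_force": force on a finger pad.
Only numpy, scipy, OpenCV 4.12 (cv2) and the standard library are available. Lean on these libraries where they do the work, as an engineer would, in place of code of your own. Each camera call takes 0.05 s, during which the arm holds its last target. There are 200 camera calls.

TASK

Get the customer's shoe-care case ready for collection: swing its hasp up off the lid until it stands upright, open the lid right up, put every polish tin on the counter into the case, shut the lid fully and swing the hasp fully back over the catch. Then push the case along the counter, without lifting or tipping it, until all of it stands on the cork mat. Leave the jar, can, brush, hammer and spool where they are, and never raise the lid while the hasp is still over it.

Things in the scene. Friction and masses are not known exactly. Their poses are not given: they have to be found in the camera images.
- case: shallow plywood case, loose on the counter, 150 deep (x), 220 wide (y), 65 mm high, 77 with the 12 mm lid shut; walls and floor 6 mm, inside 138 x 208. About 1.1 kg with lid; slides when pushed low on a wall by the two open fingers; too wide to grip. Origin: centre of its underside; -x its front (hasp side, towards the robot at yaw 0), z up.
- lid (a joint): angle of the case's lid, hinged on the far (+x) upper edge: 0 shut, grows as the front edge rises, stop at 1.75 (just past upright). A stiff hinge: it stays where it is left and takes about 2 N at the handle bar.
- lid_bar (a point): middle of the lid's handle: a round bar 30 mm long, 12 thick, along the case's y, on an 18 mm wide stem, its axis 30 mm above the lid. Turns with the lid; shut, it is at (-0.060, -0.055, 0.107) in the case frame: near the front edge, right of the middle. It can be pinched at its two ends from above and swivels between the fingers as the lid swings.
- lid_hinge (a point): point on the lid's hinge axis (along the case's y), at (0.075, 0, 0.065) in the case frame.
- hasp (a joint): angle of the steel hasp on the middle of the case's front: 0 = lies over the lid with its slot over the brass catch on the lid; grows as it swings up and forward off the lid; stop at 1.6 (standing upright in front of the case). A stiff hinge: it stays where it is left and takes about 0.5 N at its bar.
- hasp_bar (a point): middle of the finger bar at the hasp's free end: round, 30 mm long, 10 thick, along the case's y. Shut, it is at (-0.033, 0, 0.107) in the case frame, 30 mm above the lid; it can be pinched at its two ends from above and swivels between the fingers. The hasp is 30 mm wide (hinge barrel 36 mm).
- hasp_hinge (a point): point on the hasp's hinge axis (along the case's y), 8 mm in front of the case at (-0.083, 0, 0.055) in the case frame.
- mat: cork collection mat with a dark border, fixed on the counter, 220 mm (x) by 290 mm (y), 2 mm thick, seen only: things slide over it freely. Origin: its centre.
- case_corner0 (a point): lower corner of the case, at (-0.075, -0.110, 0) in the case frame
- case_corner1 (a point): lower corner of the case, at (-0.075, +0.110, 0) in the case frame
- case_corner2 (a point): lower corner of the case, at (+0.075, +0.110, 0) in the case frame
- case_corner3 (a point): lower corner of the case, at (+0.075, -0.110, 0) in the case frame
- tin0: flat round aluminium polish tin, 58 mm in diameter, 25 mm high, 70 g, lying loose on the counter (some of the four may be absent). Origin: centre of its underside.
- tin1: flat round aluminium polish tin, 58 mm in diameter, 25 mm high, 70 g, lying loose on the counter (some of the four may be absent). Origin: centre of its underside.
- tin2: flat round aluminium polish tin, 58 mm in diameter, 25 mm high, 70 g, lying loose on the counter (some of the four may be absent). Origin: centre of its underside.
- tin3: flat round aluminium polish tin, 58 mm in diameter, 25 mm high, 70 g, lying loose on the counter (some of the four may be absent). Origin: centre of its underside.
- jar: bystander: amber glass jar, red cap, 76 mm in diameter, 100 mm high, behind the mat
- glue: bystander: steel can, 60 mm in diameter, 120 mm high, behind the mat
- shoebrush: bystander: wooden shoe brush lying bristles down, 150 x 45 x 40 mm, right of the mat
- hammer: bystander: hammer lying near the left of the robot
- spool: bystander: wooden spool, 40 mm in diameter, 49 mm high, right of the mat
Not all that is in view belongs to the job. What is shaped like the tin3 but blue is not meant.

How it is judged:
By the outcome, as a careful person would: the job done as asked, in the order asked, and still so for the second after the job is handed in, with the robot touching nothing.
Of tin0, tin1, tin2, tin3 only 2 to 3 are there at a start; the rules pass over those that are not, and their reading is None.
At some moment in a run one of tin0, tin1, tin2, tin3 may be knocked a few centimetres aside while the robot is not near it.
Once in a run the grip may slacken for a moment while it holds something.
It also fails if it takes over 210 s, if anything falls off the work surface, if the arm or the gripper's body presses on something with over 40 N, if the wrist force passes 120 N, or if a joint passes its speed limit or range.

## Working session

There is one attempt and no reset: what is moved stays moved. The work goes in short steps, Python scripts to look and compute and a tool call to move; the robot and the scene stay as the last step left them, time stands still between calls to the robot, and variables do not carry over. Pictures are saved under pics/ and viewed, at most 14 in all, crops included, and the job is handed in when it is done.

Besides the shell and the picture viewer there is one more tool, called after "Emit:" by a JSON object that holds its "api" and its "payload", one argument or row to a line. arm_command: Moves the arm, as the interface text tells. Its arguments: {"type":"object","properties":{"series":{"type":"array","items":{"type":"number"}},"force":{"type":"number"}},"required":["series"]}

```bash
mkdir -p pics; ls
cat > h.py <<'E'
import numpy as np, cv2
from scipy.spatial.transform import Rotation as R
from plant import telemetry, vision, ctrl
def grab(n,fn=None):
    s=telemetry.get_state(); c=vision.read_camera(n)
    if fn: cv2.imwrite('pics/'+fn,c['color'])
    K=np.array(c['K']);D=np.array(c['D'])
    if n=='wrist':
        T=np.eye(4);T[:3,:3]=R.from_quat(s['tcp_rot']).as_matrix();T[:3,3]=s['eef_pos']
        M=T@np.array(c['T_tool_cam'])
        Rw=M[:3,:3];o=M[:3,3]
    else:
        Rc=cv2.Rodrigues(np.array(c['rvec']))[0];Rw=Rc.T;o=-Rw@np.array(c['tvec']).ravel()
    return dict(img=c['color'],K=K,D=D,R=Rw,o=o)
def pix2w(c,px,z):
    p=cv2.undistortPoints(np.array(px,float).reshape(-1,1,2),c['K'],c['D']).reshape(-1,2)
    d=np.c_[p,np.ones(len(p))]@c['R'].T
    return c['o']+d*((z-c['o'][2])/d[:,2])[:,None]
def w2pix(c,P):
    rv=cv2.Rodrigues(c['R'].T)[0];tv=-c['R'].T@c['o']
    return cv2.projectPoints(np.array(P,float).reshape(-1,1,3),rv,tv,c['K'],c['D'])[0].reshape(-1,2)
def tool(w,off=(0,0,0)):
    "world shift -> tool axes cm from current commanded (measured) pose"
    s=telemetry.get_state();r=R.from_quat(s['tcp_rot'])
    return r.inv().apply(np.array(w)-s['eef_pos'])*100
E
python3 - <<'E'
from h import *
for n in ('scene','side'):
    c=grab(n,n+'0.png');print(n,c['o'].round(3),c['R'][:,2].round(2))
s=telemetry.get_state();print(s);print(R.from_quat(s['tcp_rot']).as_matrix().round(3))
c=grab('wrist','w0.png');print(c['o'],c['R'][:,2], vision.read_camera('wrist')['T_tool_cam'],ctrl.grip_point_offset)
E
```

```text
pics
scene [1.342 0.615 1.239] [-0.52 -0.43 -0.74]
side [-0.038 -0.786  0.747] [ 0.49  0.67 -0.56]
{'time': 0.1, 'qpos': array([ 1.09301423e+00,  2.87076900e-01,  1.57805096e+00,  1.54600333e-05,
        1.27855522e+00, -1.50032813e-01]), 'dq': array([ 1.26836928e-03, -2.30611766e-04, -4.17351213e-03, -4.14611369e-04,
       -5.65855199e-05,  3.26424418e-04]), 'joint_efforts': array([ 5.46423144e-04, -4.07294047e+01, -2.93701243e+01, -1.41231726e-04,
        3.37787184e-03, -7.70555545e-06]), 'eef_pos': array([0.21700619, 0.6385428 , 0.23007457]), 'tcp_rot': array([ 1.63144267e-01,  9.86601670e-01, -9.91851702e-04, -3.29776165e-04]), 'contact_force': array([0.31549382, 0.23828062, 1.08750088]), 'wrist_torque': array([ 0.00322846, -0.00199459,  0.02367484]), 'finger_force': 0.0, 'opening': 1.0052189585919313}
[[-0.947  0.322 -0.001]
 [ 0.322  0.947 -0.002]
 [ 0.    -0.002 -1.   ]]
[0.14102132 0.66444259 0.3734089 ] [ 0.29302315 -0.10067843 -0.95078982] [[-9.73375926e-05 -9.50688932e-01 -3.10146007e-01  8.03244645e-02]
 [ 9.99999439e-01 -4.19793564e-04  9.72946774e-04 -2.35459598e-04]
 [-1.05516703e-03 -3.10145738e-01  9.50688439e-01 -1.43307968e-01]
 [ 0.00000000e+00  0.00000000e+00  0.00000000e+00  1.00000000e+00]] 0.0187
```

View pics/scene0.png

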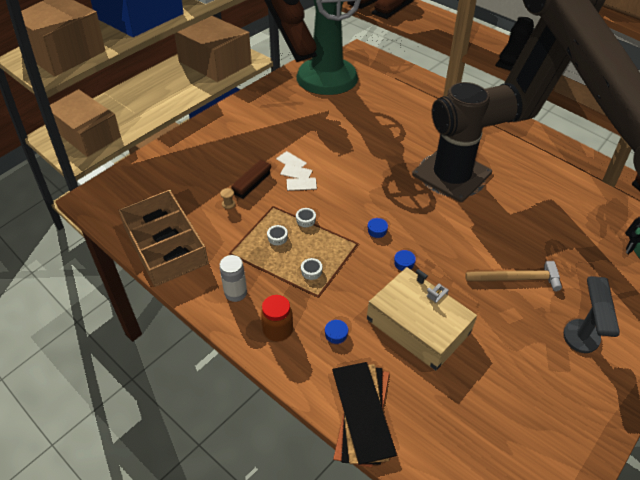

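View pics/side0.png

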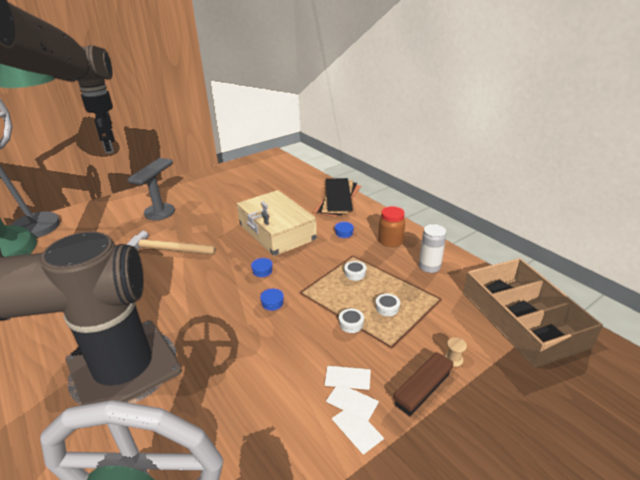

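Scene picture: the case is at about (422,315). Three silver, dark-topped tins stand on the mat at (306,216), (277,235) and (312,269). Three blue look-alikes are at (377,227), (404,260) and (337,331). By the description I choose the silver ones, and check them in a close crop while I measure.

Run:
```python
from h import *
c=grab('scene'); s=grab('side')
a=cv2.resize(c['img'][195:375,225:485],None,fx=3,fy=3,interpolation=cv2.INTER_CUBIC)
cv2.imwrite('pics/crop1.png',a)
print('tins scene',pix2w(c,[(306,213),(277,232),(312,265)],.026).round(3).tolist())
print('tins side',pix2w(s,[(355,267),(387,301),(351,317)],.026).round(3).tolist())
print('blue scene',pix2w(c,[(377,224),(404,256),(337,327)],.024).round(3).tolist())
print('blue side',pix2w(s,[(272,296),(262,265),(344,227)],.024).round(3).tolist())
print('mat',pix2w(c,[(275,207),(357,243),(318,296),(231,250)],.002).round(3).tolist())
print('mat',pix2w(s,[(301,293),(347,258),(439,299),(392,344)],.002).round(3).tolist())
```

```text
tins scene [[0.462, -0.208, 0.026], [0.571, -0.218, 0.026], [0.595, -0.065, 0.026]]
tins side [[0.597, -0.066, 0.026], [0.569, -0.218, 0.026], [0.465, -0.207, 0.026]]
blue scene [[0.359, -0.03, 0.024], [0.404, 0.098, 0.024], [0.699, 0.111, 0.024]]
blue side [[0.361, -0.028, 0.024], [0.407, 0.099, 0.024], [0.704, 0.111, 0.024]]
mat [[0.488, -0.309, 0.002], [0.437, -0.038, 0.002], [0.647, 0.003, 0.002], [0.69, -0.282, 0.002]]
mat [[0.438, -0.041, 0.002], [0.628, 0.004, 0.002], [0.696, -0.273, 0.002], [0.498, -0.31, 0.002]]
```

View pics/crop1.png

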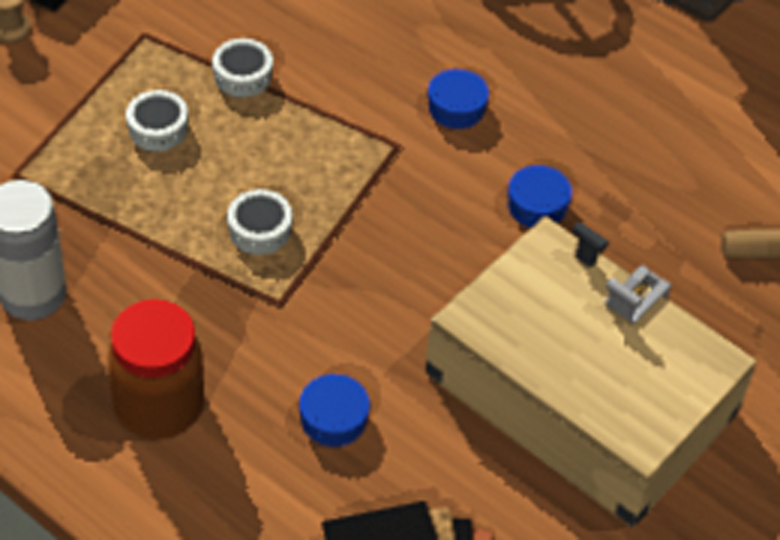

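The crop shows three silver tins with dark lids on the mat, so these are the targets. The black lid handle is at crop (590,243), the steel hasp at (638,295), and the case is next to the nearest blue tin. Now I'll fit the poses of the case and mat.

Run:
```python
from h import *
from scipy.optimize import least_squares
c=grab('scene'); s=grab('side')
cr=np.array([(548,220),(432,322),(653,476),(752,364)])/3+[225,195]
L=pix2w(c,cr,.077);print(L.round(3).tolist())
print('side lid',pix2w(s,[(237,197),(275,191),(316,229),(277,236)],.077).round(3).tolist())
P=np.array([(-.075,-.11),(.075,-.11),(.075,.11),(-.075,.11)])
f=lambda q:(P@np.array([[np.cos(q[2]),np.sin(q[2])],[-np.sin(q[2]),np.cos(q[2])]])+q[:2]-L[:,:2]).ravel()
r=least_squares(f,[.5,.2,0]);print('case',r.x,np.degrees(r.x[2]),(r.fun*1000).round(1))
q=r.x
def w(p):
    p=np.array(p);C,S=np.cos(q[2]),np.sin(q[2]);return np.array([q[0]+C*p[0]-S*p[1],q[1]+S*p[0]+C*p[1],p[2]])
for n,p in dict(haspbar=(-.033,0,.107),lidbar=(-.06,-.055,.107),hh=(-.083,0,.055),lh=(.075,0,.065)).items(): print(n,w(p).round(4))
M=np.array([[0.488,-0.309],[0.437,-0.038],[0.647,0.003],[0.69,-0.282]]);M2=np.array([[0.498,-.31],[.438,-.041],[.628,.004],[.696,-.273]])
Q=np.array([(-.11,-.145),(-.11,.145),(.11,.145),(.11,-.145)])
for m in (M,M2):
  g=lambda q:(Q@np.array([[np.cos(q[2]),np.sin(q[2])],[-np.sin(q[2]),np.cos(q[2])]])+q[:2]-m).ravel()
  r=least_squares(g,[.5,.2,0]);print('mat',r.x,np.degrees(r.x[2]),(r.fun*1000).round(1))
for cc,n in ((s,'side'),):
  o=cc['img'].copy()
  for p in [(-.033,0,.107),(-.06,-.055,.107),(-.075,-.11,0),(-.075,.11,0),(.075,-.11,0),(-.075,-.11,.077),(-.075,.11,.077),(.075,-.11,.077),(.075,.11,.077)]:
    u=w2pix(cc,[w(p)])[0];cv2.circle(o,tuple(int(v) for v in u.round()),1,(0,0,255),-1)
  cv2.imwrite('pics/ov.png',cv2.resize(o[170:330,220:460],None,fx=3.3,fy=3.3))
```

```text
[[0.473, 0.152, 0.077], [0.622, 0.145, 0.077], [0.624, 0.363, 0.077], [0.485, 0.365, 0.077]]
side lid [[0.498, 0.398, 0.077], [0.615, 0.357, 0.077], [0.581, 0.086, 0.077], [0.476, 0.124, 0.077]]
case [ 0.55077703  0.25626278 -0.03397639] -1.946703594482857 [-0.5 -3.5  0.3 -1.   5.3  1.  -5.   3.5]
haspbar [0.5178 0.2574 0.107 ]
lidbar [0.4889 0.2033 0.107 ]
hh [0.4678 0.2591 0.055 ]
lh [0.6257 0.2537 0.065 ]
mat [ 0.5655     -0.1565      0.16607561] 9.515431249585582 [-7.  -8.7 -4.   6.3  3.   1.7  8.   0.7]
mat [ 0.565      -0.155       0.22259303] 12.75364118213181 [ -8.3 -10.7 -12.3   3.1  12.3   6.7   8.3   0.9]
```

View pics/ov.png

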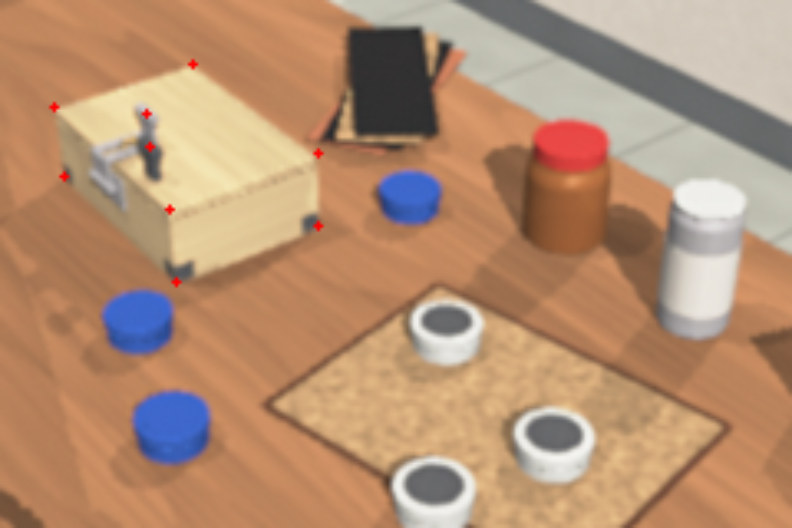

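The overlay puts both bars where the model says they should be (crop (147,113) and (150,147)), so the fit is good enough for the approach. Next I work out the move to above the hasp.

```bash
cat >> h.py <<'E'
def plan(*wps):
    "wps: (x,y,z,angle_deg of tool y, tool pointing down) -> rows from current pose, cm/deg"
    s=telemetry.get_state();r=R.from_quat(s['tcp_rot'])
    for x,y,z,a in wps:
        a=np.radians(a);yy=np.array([np.cos(a),np.sin(a),0]);zz=np.array([0,0,-1.])
        T=R.from_matrix(np.c_[np.cross(yy,zz),yy,zz])
        print((r.inv().apply(np.array([x,y,z])-s['eef_pos'])*100).round(2).tolist(),np.degrees((r.inv()*T).as_rotvec()).round(1).tolist())
def casew(q,p):
    C,S=np.cos(q[2]),np.sin(q[2]);return np.array([q[0]+C*p[0]-S*p[1],q[1]+S*p[0]+C*p[1],p[2]])
E
python3 - <<'E'
from h import *
plan((.505,.245,.25,88))
E
```

```text
[-39.93, -28.04, -1.88] [-0.0, -0.0, -16.8]
```

Emit:
{"api": "arm_command", "payload": {
  "series": [-20,-14,-2,0,0,-8,0,-40,-28,-2,0,0,-16.8,0,-40,-28,-2,0,0,-16.8,0,-40,-28,-2,0,0,-16.8,0,-40,-28,-2,0,0,-16.8,0,-40,-28,-2,0,0,-16.8,0,-40,-28,-2,0,0,-16.8,0,-40,-28,-2,0,0,-16.8,0,-40,-28,-2,0,0,-16.8,0,-40,-28,-2,0,0,-16.8,0],
  "force": 40
}}

```text
time: 1.23
eef_pos: [0.4637, 0.302, 0.2491]
tcp_rot: [0.017, 1.0, 0.0, 0.0]
contact_force: [-0.5, 0.6, -1.2]
opening: 0.998
finger_force: 0.0
```

Emit:
{"api": "arm_command", "payload": {
  "series": [0,0,0,0,0,0,0.4,0,0,0,0,0,0,0.4,0,0,0,0,0,0,0.4,0,0,0,0,0,0,0.4,0,0,0,0,0,0,0.4]
}}

```text
time: 1.65
eef_pos: [0.462, 0.305, 0.2485]
tcp_rot: [0.016, 1.0, 0.0, -0.0]
contact_force: [-0.9, -0.3, -0.9]
opening: 0.597
finger_force: 0.0
```

Run:
```python
from h import *
c=grab('wrist','w1.png')
q=(.5508,.2563,-.034)
for p in [(-.033,0,.107),(-.06,-.055,.107),(-.075,-.11,.077),(-.075,.11,.077),(.075,-.11,.077),(.075,.11,.077)]:
    print(p,w2pix(c,[casew(q,p)]).round(0))
```

```text
(-0.033, 0, 0.107) [[258. 300.]]
(-0.06, -0.055, 0.107) [[181. 266.]]
(-0.075, -0.11, 0.077) [[122. 234.]]
(-0.075, 0.11, 0.077) [[402. 235.]]
(0.075, -0.11, 0.077) [[147. 394.]]
(0.075, 0.11, 0.077) [[391. 395.]]
```

View pics/w1.png

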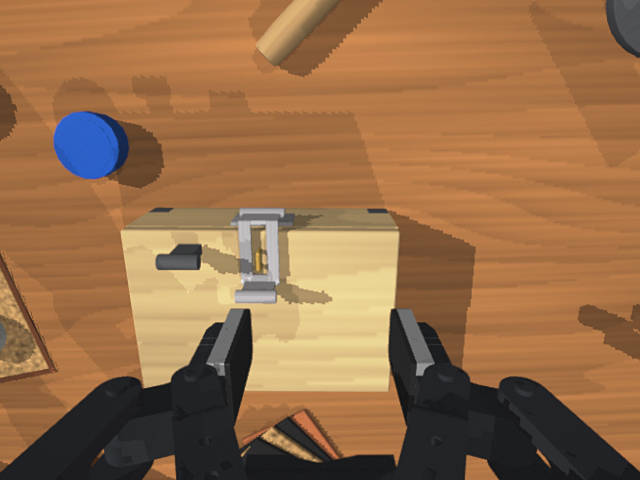

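The wrist view shows the hasp bar centred at about (256,296), the lid bar at (178,262), and the lid corners at (122,230), (399,230), (147,390) and (390,390). I'll refine the case pose from these.

Run:
```python
from h import *
from scipy.optimize import least_squares
c=grab('wrist')
B=[(-.033,0,.107),(-.06,-.055,.107),(-.075,-.11,.077),(-.075,.11,.077),(.075,-.11,.077),(.075,.11,.077)]
px=np.array([(256,295.5),(178,262),(122,230),(399,230),(147,390),(390,390)])
f=lambda q:(w2pix(c,[casew(q,p) for p in B])-px).ravel()
r=least_squares(f,(.55,.256,-.034));q=r.x;print(q,np.degrees(q[2]),r.fun.round(1))
for p in [B[0],B[1],(-.083,0,.055),(.075,0,.065)]: print(p,casew(q,p).round(4))
x,y,z=casew(q,B[0]);a=90+np.degrees(q[2])
plan((x,y,.15,a),(x,y,.086,a))
```

```text
[ 0.54707962  0.25550233 -0.02906178] -1.6651173952820597 [ 0.6  0.   0.9 -0.4 -2.5  0.4  1.6 -0.7 -1.6  0.8  0.8  0.7]
(-0.033, 0, 0.107) [0.5141 0.2565 0.107 ]
(-0.06, -0.055, 0.107) [0.4855 0.2023 0.107 ]
(-0.083, 0, 0.055) [0.4641 0.2579 0.055 ]
(0.075, 0, 0.065) [0.622  0.2533 0.065 ]
[-5.35, -4.67, 9.85] [-0.0, -0.0, -0.2]
[-5.36, -4.67, 16.25] [-0.0, -0.0, -0.2]
```

Emit:
{"api": "arm_command", "payload": {
  "series": [-3,-2.5,3,0,0,0,0.4,-5.4,-4.7,7,0,0,0,0.4,-5.4,-4.7,10,0,0,0,0.4,-5.4,-4.7,12,0,0,0,0.4,-5.4,-4.7,14,0,0,0,0.4,-5.4,-4.7,15.5,0,0,0,0.4,-5.4,-4.7,16.2,0,0,0,0.4,-5.4,-4.7,16.2,0,0,0,0.4,-5.4,-4.7,16.2,0,0,0,0.4]
}}

```text
time: 2.5
eef_pos: [0.5153, 0.2556, 0.087]
tcp_rot: [0.017, 1.0, 0.0, 0.0]
contact_force: [0.6, -0.4, -0.0]
opening: 0.602
finger_force: 0.0
```

Emit:
{"api": "arm_command", "payload": {
  "series": [0,0,0,0,0,0,0.7,0,0,0,0,0,0,0.7,0,0,0,0,0,0,0.7,0,0,0,0,0,0,0.7,0,0,0,0,0,0,0.7,0,0,0,0,0,0,0.7],
  "force": 30
}}

```text
time: 3.0
eef_pos: [0.5164, 0.2554, 0.0884]
tcp_rot: [0.017, 1.0, 0.001, 0.001]
contact_force: [-0.4, 0.4, 5.8]
opening: 0.336
finger_force: 29.7
```

Run:
```python
from h import *
grab('wrist','w2.png')
s=telemetry.get_state();p=s['eef_pos'];q=[.5471,.2555,-.0291]
x0=-.033+.083;z0=.052
for t in np.linspace(0,1.65,11)[1:]:
    C,S=np.cos(t),np.sin(t); dx=C*x0-S*z0-x0; dz=S*x0+C*z0-z0
    print(round(t,2),(-dx*100).round(2),(-dz*100).round(2))
```

```text
0.16 0.92 -0.75
0.33 1.95 -1.34
0.49 3.07 -1.75
0.66 4.24 -1.97
0.82 5.43 -2.0
0.99 6.6 -1.83
1.15 7.74 -1.47
1.32 8.8 -0.93
1.48 9.75 -0.23
1.65 10.58 0.63
```

View pics/w2.png

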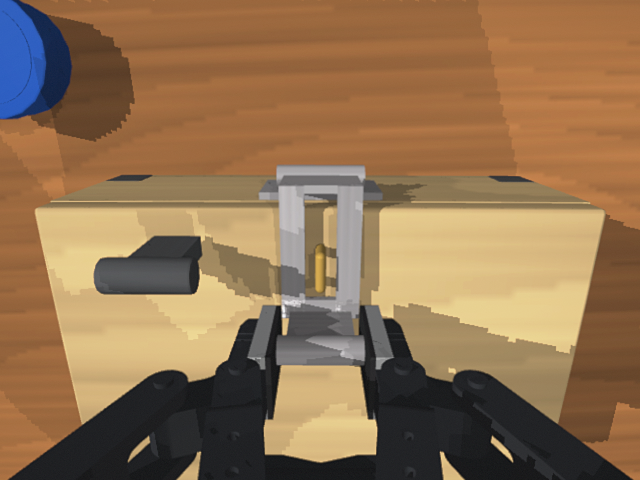

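The bar is pinched between the pads at about (320,345), 28.6 mm apart. Now I swing the hasp up along its arc.

Emit:
{"api": "arm_command", "payload": {
  "series": [0.92,0,-0.75,0,0,0,0.7,1.95,0,-1.34,0,0,0,0.7,3.07,0,-1.75,0,0,0,0.7,4.24,0,-1.97,0,0,0,0.7,5.43,0,-2,0,0,0,0.7,6.6,0,-1.83,0,0,0,0.7,7.74,0,-1.47,0,0,0,0.7,8.8,0,-0.93,0,0,0,0.7,9.75,0,-0.23,0,0,0,0.7,10.4,0,0.4,0,0,0,0.7]
}}

```text
time: 3.88
eef_pos: [0.4096, 0.2592, 0.0825]
tcp_rot: [0.017, 1.0, 0.001, -0.0]
contact_force: [0.4, 4.2, 3.5]
opening: 0.337
finger_force: 31.4
```

Emit:
{"api": "arm_command", "payload": {
  "series": [0.1,0,0.1,0,0,0,0.7,0.1,0,0.1,0,0,0,0.7,0.1,0,0.1,0,0,0,0.7]
}}

```text
time: 4.13
eef_pos: [0.4091, 0.2592, 0.0818]
tcp_rot: [0.017, 1.0, 0.0, -0.001]
contact_force: [-2.7, 3.7, 7.4]
opening: 0.337
finger_force: 31.8
```

Run:
```python
from h import *
s=telemetry.get_state();print(s['eef_pos'],s['contact_force'],s['opening'],s['finger_force'])
grab('wrist','w3.png')
```

```text
[0.40914461 0.25919941 0.08182779] [-2.7462118   3.74473158  7.41834278] 0.33739996701007946 31.794919967651367
```

View pics/w3.png

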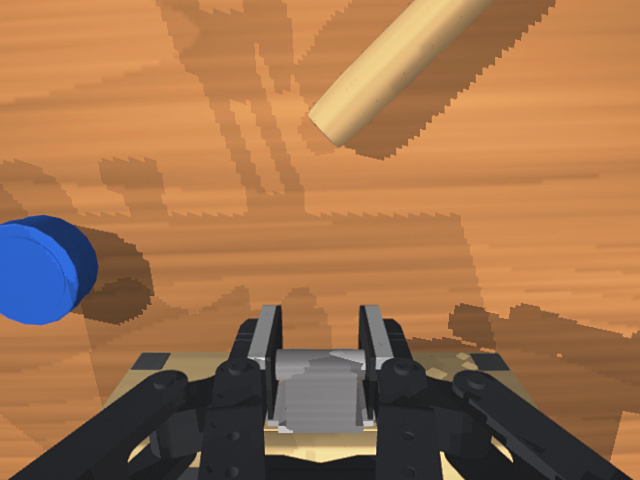

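The hasp stands upright and the bar is still held at (320,360). I release it and go to the lid bar.

Emit:
{"api": "arm_command", "payload": {
  "series": [0,0,0,0,0,0,0.4,0,0,0,0,0,0,0.4,0,0,0,0,0,0,0.4,0,0,-4,0,0,0,0.4,0,0,-8,0,0,0,0.4,0,0,-8,0,0,0,0.4]
}}

```text
time: 4.68
eef_pos: [0.4143, 0.2599, 0.1688]
tcp_rot: [0.017, 1.0, 0.002, 0.006]
contact_force: [1.6, 1.0, 1.1]
opening: 0.598
finger_force: 0.0
```

Run:
```python
from h import *
q=[.5471,.2555,-.0291]
print(telemetry.get_state()['eef_pos'])
plan((.4865,.2035,.16,88.3),(.4865,.2035,.086,88.3))
x0,z0=-.135,.042
for t in np.linspace(0,1.75,21)[1:]:
    C,S=np.cos(t),np.sin(t); dx=C*x0+S*z0-x0; dz=-S*x0+C*z0-z0
    print(round(t,2),(-dx*100).round(2),(-dz*100).round(2))
```

```text
[0.41428908 0.2598966  0.16877007]
[-7.4, -5.39, 0.94] [0.2, 0.7, -0.3]
[-7.32, -5.42, 8.34] [0.2, 0.7, -0.3]
0.09 -0.42 -1.16
0.18 -0.94 -2.29
0.26 -1.55 -3.36
0.35 -2.26 -4.37
0.44 -3.05 -5.32
0.52 -3.92 -6.2
0.61 -4.87 -7.0
0.7 -5.88 -7.71
0.79 -6.95 -8.33
0.88 -8.07 -8.85
0.96 -9.23 -9.28
1.05 -10.43 -9.6
1.14 -11.64 -9.82
1.22 -12.88 -9.92
1.31 -14.11 -9.92
1.4 -15.34 -9.82
1.49 -16.56 -9.6
1.58 -17.76 -9.28
1.66 -18.92 -8.86
1.75 -20.04 -8.34
```

Emit:
{"api": "arm_command", "payload": {
  "series": [-3,-2,0,0,0,0,0.4,-6,-5,0,0,0,0,0.4,-7.6,-5.4,0,0,0,0,0.4,-7.6,-5.4,0,0,0,0,0.4,-7.6,-5.4,3,0,0,0,0.4,-7.6,-5.4,3,0,0,0,0.4,-7.6,-5.4,3,0,0,0,0.4]
}}

```text
time: 5.27
eef_pos: [0.4816, 0.2018, 0.1291]
tcp_rot: [0.017, 1.0, -0.001, -0.003]
contact_force: [-0.1, -0.2, 0.4]
opening: 0.599
finger_force: 0.0
```

Run:
```python
from h import *
c=grab('wrist');print(telemetry.get_state()['eef_pos'])
cv2.imwrite('pics/w4.png',c['img'])
print(w2pix(c,[(.4865,.2035,.107)]))
plan((.4865,.2035,.086,88.3))
```

```text
[0.48284617 0.20218407 0.13070244]
[[324.09087302 311.14988097]]
[-0.38, 0.15, 4.47] [-0.0, -0.2, -0.2]
```

View pics/w4.png

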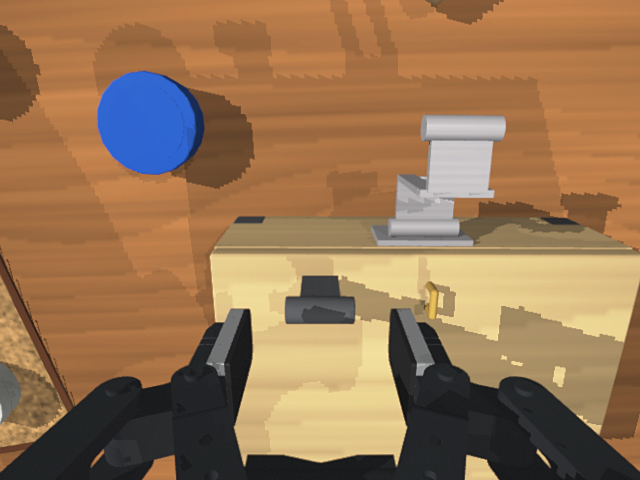

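The hasp is upright at about (460,160), and the lid bar at (320,309) lies within 4 px of the prediction. I descend and pinch it.

Emit:
{"api": "arm_command", "payload": {
  "series": [-0.2,0,2.5,0,0,0,0.4,-0.3,0,4.4,0,0,0,0.4,-0.3,0,4.4,0,0,0,0.4,-0.3,0,4.4,0,0,0,0.7,-0.3,0,4.4,0,0,0,0.7,-0.3,0,4.4,0,0,0,0.7,-0.3,0,4.4,0,0,0,0.7,-0.3,0,4.4,0,0,0,0.7,-0.3,0,4.4,0,0,0,0.7],
  "force": 40
}}

```text
time: 6.07
eef_pos: [0.4878, 0.2021, 0.0892]
tcp_rot: [0.017, 1.0, 0.0, 0.0]
contact_force: [-3.8, 0.6, 6.2]
opening: 0.338
finger_force: 40.0
```

Emit:
{"api": "arm_command", "payload": {
  "series": [-0.42,0,-1.16,0,0,0,0.7,-0.94,0,-2.29,0,0,0,0.7,-1.55,0,-3.36,0,0,0,0.7,-2.26,0,-4.37,0,0,0,0.7,-3.05,0,-5.32,0,0,0,0.7,-3.92,0,-6.2,0,0,0,0.7,-4.87,0,-7,0,0,0,0.7,-5.88,0,-7.71,0,0,0,0.7,-6.95,0,-8.33,0,0,0,0.7,-8.07,0,-8.85,0,0,0,0.7]
}}

```text
time: 6.9
eef_pos: [0.5687, 0.1988, 0.177]
tcp_rot: [0.017, 1.0, -0.0, -0.001]
contact_force: [-1.9, 0.6, -3.8]
opening: 0.338
finger_force: 39.8
```

Emit:
{"api": "arm_command", "payload": {
  "series": [-1.16,0,-0.43,0,0,0,0.7,-2.36,0,-0.75,0,0,0,0.7,-3.57,0,-0.97,0,0,0,0.7,-4.81,0,-1.07,0,0,0,0.7,-6.04,0,-1.07,0,0,0,0.7,-7.27,0,-0.97,0,0,0,0.7,-8.49,0,-0.75,0,0,0,0.7,-9.69,0,-0.43,0,0,0,0.7,-10.85,0,0,0,0,0,0.7,-11.7,0,0.4,0,0,0,0.7]
}}

```text
time: 7.73
eef_pos: [0.6877, 0.1949, 0.1747]
tcp_rot: [0.017, 1.0, 0.0, 0.002]
contact_force: [-0.8, 0.7, 4.5]
opening: 0.337
finger_force: 39.2
```

Emit:
{"api": "arm_command", "payload": {
  "series": [0,0,0,0,0,0,0.7,0,0,0,0,0,0,0.7,0,0,0,0,0,0,0.4,0,0,0,0,0,0,0.4,0,0,0,0,0,0,0.4,0,0,-4,0,0,0,0.4,0,0,-8,0,0,0,0.4,0,0,-10,0,0,0,0.4,0,0,-10,0,0,0,0.4]
}}

```text
time: 8.48
eef_pos: [0.6871, 0.1955, 0.2802]
tcp_rot: [0.017, 1.0, 0.001, 0.006]
contact_force: [-0.5, 0.1, 0.6]
opening: 0.602
finger_force: 0.0
```

Run:
```python
from h import *
c=grab('scene','s2.png');s=grab('side');b=s['img']
o=np.hstack([cv2.resize(c['img'][180:380,200:500],(450,300)),cv2.resize(b[150:350,200:440],(350,300))])
cv2.imwrite('pics/s2.png',o)
print(telemetry.get_state()['eef_pos'])
```

```text
[0.68490435 0.1951155  0.27323741]
```

View pics/s2.png

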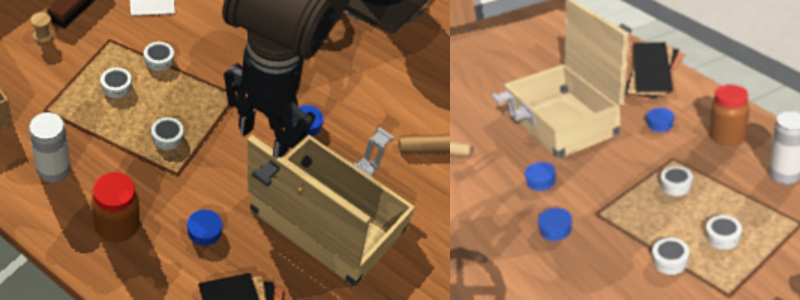

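The lid is open past upright and the hasp is up; the three silver tins are still on the mat. I'll locate the tins by segmentation in both fixed cameras.

```bash
cat >> h.py <<'E'
def tins():
    out=[]
    for n in ('scene','side'):
        c=grab(n);hsv=cv2.cvtColor(c['img'],cv2.COLOR_BGR2HSV)
        m=(hsv[...,1]<70).astype(np.uint8)*255
        k,l,st,ce=cv2.connectedComponentsWithStats(m)
        for i in range(1,k):
            if 150<st[i,4]<1500 and st[i,2]<50 and st[i,3]<50:
                w=pix2w(c,[ce[i]],.0145)[0]
                if .3<w[0]<.85 and abs(w[1])<.5: out.append((n,w[:2].round(3).tolist(),int(st[i,4])))
    return out
E
python3 - <<'E'
from h import *
for t in tins(): print(t)
plan((.596,-.066,.16,0),)
E
```

```text
('scene', [0.344, -0.357], 893)
('scene', [0.467, -0.206], 322)
('scene', [0.571, -0.219], 342)
('scene', [0.783, -0.458], 158)
('scene', [0.759, -0.198], 979)
('scene', [0.598, -0.065], 385)
('scene', [0.387, 0.236], 309)
('scene', [0.551, 0.12], 160)
('side', [0.489, 0.346], 286)
('side', [0.598, -0.064], 382)
('side', [0.84, -0.341], 168)
('side', [0.571, -0.217], 485)
('side', [0.813, -0.426], 244)
('side', [0.466, -0.205], 530)
[7.83, -26.37, 11.02] [-0.2, -0.1, 88.0]
```

Emit:
{"api": "arm_command", "payload": {
  "series": [1,-4,1,0,0,7,0.2,2,-8,1,0,0,14,0,3,-12,1,0,0,21,0,4,-16,1,0,0,28,0,5,-19,1,0,0,35,0,6,-22,1,0,0,42,0,7,-25,2,0,0,49,0,7.8,-26.3,4,0,0,56,0,7.8,-26.3,7,0,0,63,0,7.8,-26.3,10,0,0,70,0]
}}

```text
time: 9.52
eef_pos: [0.5966, -0.0662, 0.1698]
tcp_rot: [0.591, 0.807, -0.0, -0.001]
contact_force: [0.2, 0.5, -0.3]
opening: 1.0
finger_force: 0.0
```

Emit:
{"api": "arm_command", "payload": {
  "series": [0,0,0,0,0,7,0,0,0,0,0,0,14,0,0,0,0,0,0,18,0,0,0,0,0,0,18,0,0,0,0,0,0,18,0,0,0,0,0,0,18,0]
}}

```text
time: 10.02
eef_pos: [0.5972, -0.0649, 0.1709]
tcp_rot: [0.706, 0.708, -0.001, -0.001]
contact_force: [0.5, 0.4, 0.0]
opening: 0.998
finger_force: 0.0
```

Run:
```python
from h import *
c=grab('wrist','w5.png')
print(telemetry.get_state()['eef_pos'],tins())
u=w2pix(c,[(.598,-.0645,.027)])[0];print(u)
g=cv2.medianBlur(cv2.cvtColor(c['img'],cv2.COLOR_BGR2GRAY),5)
plan((.598,-.0645,.06,0),(.598,-.0645,.004,0))
```

```text
[ 0.5974765  -0.0649504   0.17134375] [('scene', [0.571, -0.219], 342), ('scene', [0.783, -0.458], 159), ('scene', [0.759, -0.198], 981), ('scene', [0.597, -0.065], 385), ('scene', [0.387, 0.236], 310), ('scene', [0.551, 0.12], 154), ('side', [0.489, 0.345], 290), ('side', [0.598, -0.064], 381), ('side', [0.839, -0.341], 170), ('side', [0.571, -0.217], 488), ('side', [0.813, -0.426], 242), ('side', [0.466, -0.205], 532)]
[322.55127    223.87306686]
[0.05, 0.03, 11.19] [-0.0, -0.0, 0.1]
[0.05, 0.03, 16.79] [-0.0, -0.0, 0.1]
```

View pics/w5.png

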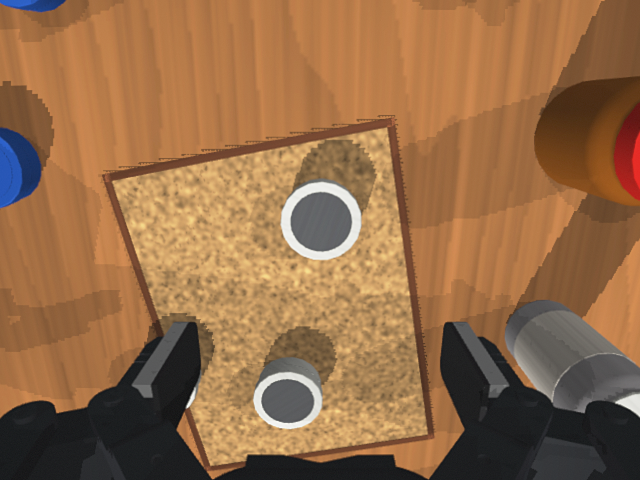

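Tin A is at (321,220), as predicted. The mat corners are at (106,174), (395,119), (432,437) and (209,467). I descend and grip.

Emit:
{"api": "arm_command", "payload": {
  "series": [0,0,4,0,0,0,0,0,0,8,0,0,0,0,0,0,12,0,0,0,0,0,0,15,0,0,0,0,0,0,16.8,0,0,0,0,0,0,16.8,0,0,0,0,0,0,16.8,0,0,0,0.5,0,0,16.8,0,0,0,0.5,0,0,16.8,0,0,0,0.5,0,0,16.8,0,0,0,0.5],
  "force": 50
}}

```text
time: 11.0
eef_pos: [0.6003, -0.0657, 0.0071]
tcp_rot: [0.707, 0.707, 0.001, 0.002]
contact_force: [-0.5, -0.4, 4.0]
opening: 0.647
finger_force: 53.3
```

Emit:
{"api": "arm_command", "payload": {
  "series": [0,0,0,0,0,0,0.5,0,0,0,0,0,0,0.5,0,0,0,0,0,0,0.5]
}}

```text
time: 11.25
eef_pos: [0.6003, -0.0657, 0.0072]
tcp_rot: [0.707, 0.707, 0.001, 0.002]
contact_force: [0.0, -0.1, 7.2]
opening: 0.652
finger_force: 53.4
```

Run:
```python
from h import *
from scipy.optimize import least_squares
s=telemetry.get_state();print(s['eef_pos'],s['opening']*85,s['finger_force'],s['contact_force'])
c=grab('wrist') # intrinsics; pose of w5 below
T=np.eye(4);T[:3,:3]=R.from_quat([.7065,.7078,-.001,-.001]).as_matrix();T[:3,3]=[.5975,-.065,.1713]
M=T@np.array(vision.read_camera('wrist')['T_tool_cam']);c['R']=M[:3,:3];c['o']=M[:3,3]
W=pix2w(c,[(209,467),(106,174),(395,119),(432,437)],.002)[:,:2];print(W.round(3).tolist())
Q=np.array([(-.11,-.145),(-.11,.145),(.11,.145),(.11,-.145)])
g=lambda q:(Q@np.array([[np.cos(q[2]),np.sin(q[2])],[-np.sin(q[2]),np.cos(q[2])]])+q[:2]-W).ravel()
r=least_squares(g,[.5,-.1,0]);print('mat',r.x,np.degrees(r.x[2]),(r.fun*1000).round(1))
q=[.5471,.2555,-.0291]
for y in (-.068,0,.068): print(casew(q,(-.004,y,0)))
```

```text
[ 0.60031158 -0.06573351  0.00716336] 55.45719333317416 53.44092437066138 [ 0.01909595 -0.08910142  7.23053127]
[[0.49, -0.314], [0.436, -0.033], [0.65, 0.006], [0.701, -0.276]]
mat [ 0.56903005 -0.15429628  0.18269072] 10.467407118713663 [-2.9 -3.1 -1.3  1.6  1.2  2.1  3.  -0.6]
[0.54112317 0.18764517 0.        ]
[0.54310169 0.25561638 0.        ]
[0.54508021 0.32358759 0.        ]
```

Gripped: 55 mm opening at 53 N. I lift it and carry it over the case's left slot.

Emit:
{"api": "arm_command", "payload": {
  "series": [0,0,-4,0,0,0,0.5,0,0,-8,0,0,0,0.5,0,0,-12,0,0,0,0.5,3,-0.5,-14,0,0,0,0.5,7,-1,-14,0,0,0,0.5,11,-2,-14,0,0,0,0.5,15,-2.5,-14,0,0,0,0.5,19,-3,-14,0,0,0,0.5,23,-4,-14,0,0,0,0.5,26,-4.5,-14,0,0,0,0.5]
}}

```text
time: 12.18
eef_pos: [0.5514, 0.1977, 0.1446]
tcp_rot: [0.706, 0.708, 0.0, -0.0]
contact_force: [1.0, -1.5, -0.5]
opening: 0.649
finger_force: 53.7
```

Run:
```python
from h import *
c=grab('wrist');s=telemetry.get_state();print(s['eef_pos'],s['opening']*85,s['finger_force'])
cv2.imwrite('pics/w6.png',c['img'])
q=[.5471,.2555,-.0291]
for p in [(-.075,-.11,.065),(-.075,.11,.065),(.075,-.11,.065)]:print(p,w2pix(c,[casew(q,p)]).round(0))
plan((.545,.3236,.15,0),(.545,.3236,.014,0))
```

```text
[0.55050181 0.20177556 0.14458068] 55.22833183932704 53.647647025063634
(-0.075, -0.11, 0.065) [[184. 333.]]
(-0.075, 0.11, 0.065) [[ 154. -100.]]
(0.075, -0.11, 0.065) [[433. 340.]]
[12.19, -0.5, -0.49] [-0.0, -0.2, 0.3]
[12.13, -0.49, 13.11] [-0.0, -0.2, 0.3]
```

View pics/w6.png

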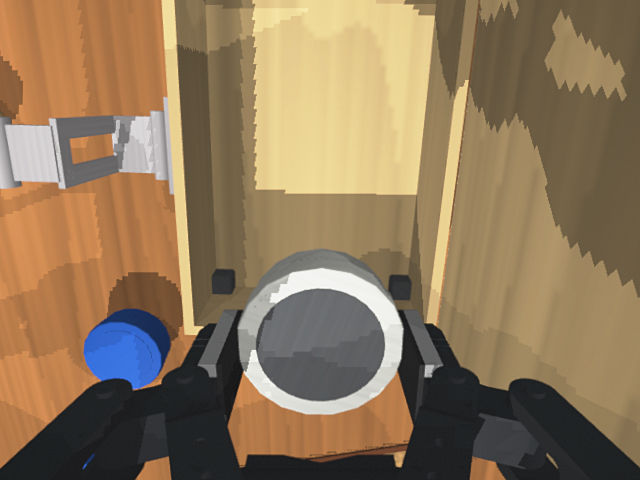

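The tin is held and hangs over the right-hand wall. The front-right case corner is at (187,333) against a predicted (184,333), so the case has not moved. I place the tin in the left slot.

Emit:
{"api": "arm_command", "payload": {
  "series": [4,-0.2,0,0,0,0,0.5,8,-0.4,0,0,0,0,0.5,11,-0.5,0,0,0,0,0.5,12,-0.5,0,0,0,0,0.5,12,-0.5,3,0,0,0,0.5,12,-0.5,6,0,0,0,0.5,12,-0.5,9,0,0,0,0.5,12,-0.5,11,0,0,0,0.5,12,-0.5,12.5,0,0,0,0.5,12,-0.5,12.8,0,0,0,0.5]
}}

```text
time: 13.07
eef_pos: [0.5463, 0.3136, 0.0135]
tcp_rot: [0.707, 0.707, -0.002, -0.001]
contact_force: [-0.8, 0.2, -1.7]
opening: 0.649
finger_force: 53.6
```

Run:
```python
from h import *
c=grab('wrist');s=telemetry.get_state();print(s['eef_pos'],s['opening']*85,s['finger_force'],s['contact_force'])
```

```text
[0.54714524 0.31398548 0.01462998] 55.27679850383862 53.64959802478552 [ 0.23728209  0.02123221 -1.14199232]
```

Emit:
{"api": "arm_command", "payload": {
  "series": [0.9,-0.2,0,0,0,0,0.5,0.9,-0.2,0.1,0,0,0,0.5,0.9,-0.2,0.1,0,0,0,0.2,0.9,-0.2,0.1,0,0,0,0.1,0.9,-0.2,0.1,0,0,0,0.1,0.9,-0.2,0.1,0,0,0,0.1,0.9,-0.2,-4,0,0,0,0.1,0.9,-0.2,-8,0,0,0,0.1,0.9,-0.2,-12,0,0,0,0.1,0.9,-0.2,-14,0,0,0,0.1]
}}

```text
time: 13.95
eef_pos: [0.5482, 0.3248, 0.1626]
tcp_rot: [0.707, 0.707, 0.004, 0.002]
contact_force: [1.6, 0.7, -0.1]
opening: 0.899
finger_force: 0.0
```

Emit:
{"api": "arm_command", "payload": {
  "series": [-4,0.2,0,0,0,0,0,-8,0.4,0,0,0,0,0,-12,0.6,0,0,0,0,0,-16,0.8,0,0,0,0,0,-20,1,0,0,0,0,0,-24,1.2,0,0,0,0,0,-28,1.4,0,0,0,0,0,-32,1.6,0,0,0,0,0,-36,1.8,0,0,0,0,0,-40,2,0,0,0,0,0]
}}

```text
time: 14.78
eef_pos: [0.5657, -0.0781, 0.1566]
tcp_rot: [0.707, 0.707, 0.0, 0.0]
contact_force: [1.5, 0.6, 0.5]
opening: 1.001
finger_force: 0.0
```

Emit:
{"api": "arm_command", "payload": {
  "series": [-4,0.2,0,0,0,0,0,-8,0.4,0,0,0,0,0,-12,0.6,0,0,0,0,0,-14,0.8,0,0,0,0,0,-14,0.8,0,0,0,0,0,-14,0.8,0,0,0,0,0,-14,0.8,0,0,0,0,0,-14,0.8,0,0,0,0,0]
}}

```text
time: 15.45
eef_pos: [0.5738, -0.2147, 0.156]
tcp_rot: [0.707, 0.708, 0.0, -0.0]
contact_force: [-0.2, 0.1, 0.5]
opening: 1.001
finger_force: 0.0
```

Run:
```python
from h import *
for t in tins(): print(t)
s=telemetry.get_state();print(s['eef_pos'],s['dq'].round(3))
plan((.571,-.218,.06,0),(.571,-.218,.006,0))
```

```text
('scene', [0.467, -0.206], 321)
('scene', [0.57, -0.219], 344)
('scene', [0.783, -0.458], 161)
('scene', [0.759, -0.198], 980)
('scene', [0.387, 0.236], 308)
('scene', [0.551, 0.121], 156)
('scene', [0.535, 0.332], 185)
('side', [0.519, 0.34], 563)
('side', [0.84, -0.341], 168)
('side', [0.571, -0.217], 492)
('side', [0.813, -0.425], 241)
('side', [0.466, -0.205], 532)
[ 0.57399253 -0.21464673  0.15610727] [-0.001  0.001 -0.006 -0.001 -0.002 -0.001]
[-0.34, -0.3, 9.61] [-0.0, -0.0, 0.1]
[-0.34, -0.3, 15.01] [-0.0, -0.0, 0.1]
```

Emit:
{"api": "arm_command", "payload": {
  "series": [-0.3,-0.3,4,0,0,0,0,-0.3,-0.3,8,0,0,0,0,-0.3,-0.3,12,0,0,0,0,-0.3,-0.3,14.5,0,0,0,0,-0.3,-0.3,15,0,0,0,0,-0.3,-0.3,15,0,0,0,0,-0.3,-0.3,15,0,0,0,0.5,-0.3,-0.3,15,0,0,0,0.5,-0.3,-0.3,15,0,0,0,0.5,-0.3,-0.3,15,0,0,0,0.5]
}}

```text
time: 16.38
eef_pos: [0.5735, -0.2204, 0.0097]
tcp_rot: [0.707, 0.707, 0.001, 0.003]
contact_force: [0.7, 1.0, 5.6]
opening: 0.649
finger_force: 53.5
```

Emit:
{"api": "arm_command", "payload": {
  "series": [0,0,0,0,0,0,0.5,0,0,0,0,0,0,0.5,0,0,-4,0,0,0,0.5,0,0,-8,0,0,0,0.5,0,0,-12,0,0,0,0.5,0,0,-14,0,0,0,0.5,0,0,-14,0,0,0,0.5]
}}

```text
time: 16.97
eef_pos: [0.5748, -0.2212, 0.1547]
tcp_rot: [0.707, 0.707, 0.002, 0.007]
contact_force: [0.5, -0.8, 0.5]
opening: 0.652
finger_force: 53.8
```

Run:
```python
from h import *
s=telemetry.get_state();print(s['eef_pos'],s['opening']*85,s['finger_force'],s['contact_force'])
plan((.543,.2556,.15,0),(.543,.2556,.014,0))
```

```text
[ 0.57477734 -0.22122612  0.15467523] 55.408406684641925 53.78485820023343 [ 0.47883924 -0.78528592  0.52573775]
[47.69, -3.16, 0.08] [0.7, 0.4, 0.0]
[47.79, -3.33, 13.67] [0.7, 0.4, 0.0]
```

Emit:
{"api": "arm_command", "payload": {
  "series": [4,-0.3,0,0,0,0,0.5,8,-0.6,0,0,0,0,0.5,12,-0.9,0,0,0,0,0.5,16,-1.1,0,0,0,0,0.5,20,-1.3,0,0,0,0,0.5,24,-1.6,0,0,0,0,0.5,28,-1.8,0,0,0,0,0.5,32,-2,0,0,0,0,0.5,36,-2.3,0,0,0,0,0.5,40,-2.5,0,0,0,0,0.5]
}}

```text
time: 17.8
eef_pos: [0.5446, 0.1827, 0.1453]
tcp_rot: [0.707, 0.707, -0.001, -0.0]
contact_force: [-0.1, -0.5, -0.7]
opening: 0.649
finger_force: 53.8
```

Emit:
{"api": "arm_command", "payload": {
  "series": [4,-0.3,0,0,0,0,0.5,7.3,-0.4,0,0,0,0,0.5,7.3,-0.4,0,0,0,0,0.5,7.3,-0.4,2,0,0,0,0.5,7.3,-0.4,2,0,0,0,0.5]
}}

```text
time: 18.22
eef_pos: [0.5391, 0.2536, 0.1222]
tcp_rot: [0.706, 0.708, -0.003, -0.002]
contact_force: [-1.3, 0.0, -1.7]
opening: 0.647
finger_force: 53.7
```

Run:
```python
from h import *
c=grab('wrist','w7.png');s=telemetry.get_state();print(s['eef_pos'],s['opening']*85,s['finger_force'],s['contact_force'])
plan((.543,.2545,.016,0))
```

```text
[0.5394578  0.25321905 0.12317058] 55.35726992580363 53.724859576905146 [ 0.85521519 -0.57209158 -1.6191185 ]
[0.15, 0.42, 10.71] [-0.4, 0.1, 0.0]
```

View pics/w7.png

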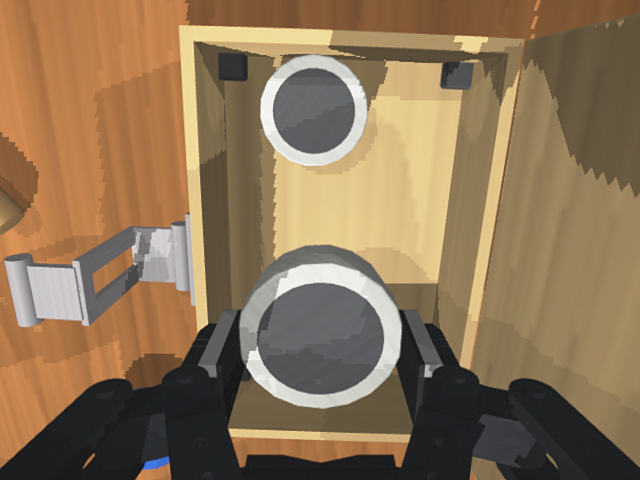

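Tin A sits in the case at (314,110), and tin B hangs over the middle with free space below. I lower it, release it and go for tin C.

Emit:
{"api": "arm_command", "payload": {
  "series": [0.1,0.2,3,0,0,0,0.5,0.1,0.2,6,0,0,0,0.5,0.1,0.2,9,0,0,0,0.5,0.1,0.2,10.5,0,0,0,0.5,0.1,0.2,10.9,0,0,0,0.5,0.1,0.2,10.9,0,0,0,0.5,0.1,0.2,10.9,0,0,0,0.1,0.1,0.2,10.9,0,0,0,0.1,0.1,0.2,10.9,0,0,0,0.1,0.1,0.2,10.9,0,0,0,0.1]
}}

```text
time: 19.1
eef_pos: [0.5444, 0.2549, 0.018]
tcp_rot: [0.707, 0.707, 0.001, 0.0]
contact_force: [-0.1, 0.2, 0.3]
opening: 0.898
finger_force: 0.0
```

Emit:
{"api": "arm_command", "payload": {
  "series": [0,0,-4,0,0,0,0.1,0,0,-8,0,0,0,0.1,0,0,-12,0,0,0,0,0,0,-14,0,0,0,0,-4,-0.6,-14,0,0,0,0,-8,-1.2,-14,0,0,0,0,-12,-1.8,-14,0,0,0,0,-16,-2.4,-14,0,0,0,0,-20,-3,-14,0,0,0,0,-24,-3.6,-14,0,0,0,0]
}}

```text
time: 19.93
eef_pos: [0.5074, 0.0133, 0.1578]
tcp_rot: [0.707, 0.707, 0.0, 0.001]
contact_force: [0.8, -0.1, -0.1]
opening: 0.998
finger_force: 0.0
```

Emit:
{"api": "arm_command", "payload": {
  "series": [-4,-0.8,0,0,0,0,0,-8,-1.6,0,0,0,0,0,-12,-2.4,0,0,0,0,0,-16,-3.2,0,0,0,0,0,-20,-3.9,0,0,0,0,0,-22,-3.9,0,0,0,0,0,-22,-3.9,0,0,0,0,0,-22,-3.9,0,0,0,0,0,-22,-3.9,0,0,0,0,0,-22,-3.9,0,0,0,0,0]
}}

```text
time: 20.77
eef_pos: [0.469, -0.2038, 0.157]
tcp_rot: [0.706, 0.708, 0.0, -0.0]
contact_force: [-0.9, 0.4, -0.1]
opening: 0.999
finger_force: 0.0
```

Run:
```python
from h import *
for t in tins(): print(t)
s=telemetry.get_state();print(s['eef_pos'])
plan((.4665,-.2055,.006,0))
```

```text
('scene', [0.467, -0.206], 320)
('scene', [0.784, -0.458], 160)
('scene', [0.759, -0.198], 980)
('scene', [0.387, 0.236], 310)
('scene', [0.551, 0.12], 162)
('scene', [0.524, 0.33], 246)
('side', [0.84, -0.341], 170)
('side', [0.813, -0.426], 243)
('side', [0.466, -0.205], 534)
[ 0.4691497  -0.20379936  0.15708223]
[-0.17, -0.26, 15.11] [-0.0, -0.0, 0.1]
```

Emit:
{"api": "arm_command", "payload": {
  "series": [-0.2,-0.3,4,0,0,0,0,-0.2,-0.3,8,0,0,0,0,-0.2,-0.3,12,0,0,0,0,-0.2,-0.3,14.5,0,0,0,0,-0.2,-0.3,15,0,0,0,0,-0.2,-0.3,15,0,0,0,0,-0.2,-0.3,15,0,0,0,0.5,-0.2,-0.3,15,0,0,0,0.5,-0.2,-0.3,15,0,0,0,0.5,-0.2,-0.3,15,0,0,0,0.5]
}}

```text
time: 21.7
eef_pos: [0.4683, -0.2086, 0.0102]
tcp_rot: [0.707, 0.707, 0.001, 0.003]
contact_force: [-0.2, 0.9, 6.2]
opening: 0.656
finger_force: 53.5
```

Emit:
{"api": "arm_command", "payload": {
  "series": [0,0,0,0,0,0,0.5,0,0,0,0,0,0,0.5,0,0,-4,0,0,0,0.5,0,0,-8,0,0,0,0.5,0,0,-12,0,0,0,0.5,3,0.5,-14,0,0,0,0.5,7,1.2,-14,0,0,0,0.5,11,2,-14,0,0,0,0.5,15,2.8,-14,0,0,0,0.5,19,3.6,-14,0,0,0,0.5]
}}

```text
time: 22.53
eef_pos: [0.5022, -0.0155, 0.1486]
tcp_rot: [0.707, 0.707, 0.001, 0.001]
contact_force: [0.4, -0.9, -0.6]
opening: 0.65
finger_force: 53.8
```

Emit:
{"api": "arm_command", "payload": {
  "series": [4,0.8,0,0,0,0,0.5,8,1.6,0,0,0,0,0.5,12,2.4,0,0,0,0,0.5,16,3.2,0,0,0,0,0.5,19,3.7,0,0,0,0,0.5,20.1,3.8,0,0,0,0,0.5,20.1,3.8,0,0,0,0,0.5,20.1,3.8,2,0,0,0,0.5,20.1,3.8,2,0,0,0,0.5,20.1,3.8,2,0,0,0,0.5]
}}

```text
time: 23.37
eef_pos: [0.5386, 0.1823, 0.1261]
tcp_rot: [0.707, 0.707, -0.002, -0.001]
contact_force: [0.1, -0.1, 0.4]
opening: 0.647
finger_force: 53.7
```

Run:
```python
from h import *
c=grab('wrist','w8.png');s=telemetry.get_state();print(s['eef_pos'],s['opening']*85,s['finger_force'],s['contact_force'])
plan((.541,.187,.0145,0))
q=[.5471,.2555,-.0291]
for p in [(-.004,.068,.031),(-.004,0,.031),(-.075,-.11,.065),(-.075,.11,.065),(.075,.11,.065)]:print(p,w2pix(c,[casew(q,p)]).round(0))
for t in tins(): print(t)
```

```text
[0.53946851 0.1824575  0.12706224] 55.2543732466608 53.724224935867824 [-0.52694997 -0.78359498  0.07893577]
[0.46, 0.17, 11.26] [-0.1, 0.0, -0.1]
(-0.004, 0.068, 0.031) [[335. -22.]]
(-0.004, 0, 0.031) [[330. 118.]]
(-0.075, -0.11, 0.065) [[195. 326.]]
(-0.075, 0.11, 0.065) [[ 164. -165.]]
(0.075, 0.11, 0.065) [[ 536. -152.]]
('scene', [0.344, -0.357], 893)
('scene', [0.783, -0.458], 160)
('scene', [0.759, -0.198], 980)
('scene', [0.387, 0.236], 309)
('scene', [0.551, 0.12], 162)
('scene', [0.524, 0.33], 244)
('side', [0.84, -0.341], 170)
('side', [0.813, -0.426], 241)
```

Emit:
{"api": "arm_command", "payload": {
  "series": [0.5,0.2,3,0,0,0,0.5,0.5,0.2,6,0,0,0,0.5,0.5,0.2,9,0,0,0,0.5,0.5,0.2,10.5,0,0,0,0.5,0.5,0.2,11,0,0,0,0.5,0.5,0.2,11,0,0,0,0.5,0.5,0.2,11,0,0,0,0.1,0.5,0.2,11,0,0,0,0.1,0.5,0.2,11,0,0,0,0.1,0.5,0.2,11,0,0,0,0.1]
}}

```text
time: 24.35
eef_pos: [0.5425, 0.1889, 0.018]
tcp_rot: [0.707, 0.707, 0.001, 0.0]
contact_force: [0.2, -0.7, 0.4]
opening: 0.904
finger_force: 0.0
```

Emit:
{"api": "arm_command", "payload": {
  "series": [0,0,-4,0,0,0,0.1,0,0,-8,0,0,0,0.1,0,0,-12,0,0,0,0,0,0,-16,0,0,0,0,-2,0,-20,0,0,0,0,-4,0,-22,0,0,0,0,-4,0,-22,0,0,0,0,-4,0,-22,0,0,0,0,-4,0,-22,0,0,0,0]
}}

```text
time: 25.1
eef_pos: [0.5412, 0.149, 0.2361]
tcp_rot: [0.707, 0.707, -0.0, -0.001]
contact_force: [-0.3, 0.7, -1.2]
opening: 1.001
finger_force: 0.0
```

Run:
```python
from h import *
c=grab('wrist','w8.png');s=telemetry.get_state();print(s['eef_pos'],s['opening']*85)
q=[.5471,.2555,-.0291]
for p in [(-.075,-.11,.065),(-.075,.11,.065),(.075,.11,.065),(-.004,0,.031)]:print(p,w2pix(c,[casew(q,p)]).round(0))
bar=casew(q,(.075+.0655,-.055,.19));print('bar',bar)
plan((bar[0],bar[1],.28,88.3))
```

```text
[0.54075689 0.14914849 0.23510354] 84.66789490922116
(-0.075, -0.11, 0.065) [[228. 216.]]
(-0.075, 0.11, 0.065) [[ 217. -123.]]
(0.075, 0.11, 0.065) [[ 455. -115.]]
(-0.004, 0, 0.031) [[324.  70.]]
bar [0.68594024 0.19643531 0.19      ]
[4.72, 14.51, -4.54] [-0.2, -0.2, -88.3]
```

View pics/w8.png

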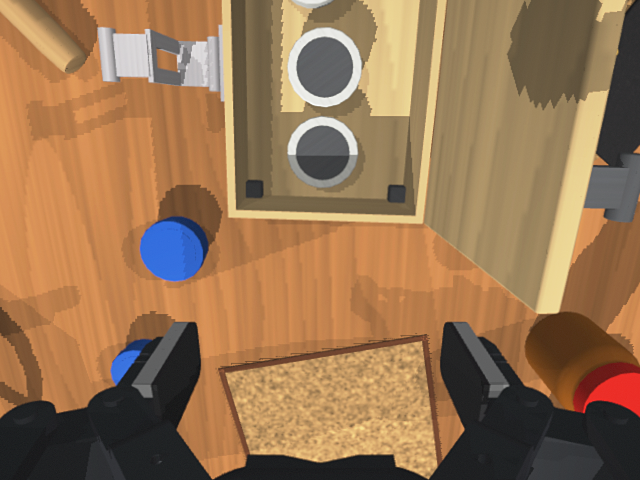

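All three tins are in the case at (325,67), (322,152) and (312,0), and the case corner is where predicted. Now I go back to the lid bar to close the lid.

Emit:
{"api": "arm_command", "payload": {
  "series": [0,0,-4,0,0,-7,0.2,0,1,-6,0,0,-14,0.4,1,3,-6,0,0,-21,0.4,2,5,-6,0,0,-28,0.4,3,8,-6,0,0,-35,0.4,4,11,-6,0,0,-42,0.4,4.6,14,-6,0,0,-49,0.4,4.6,14.7,-6,0,0,-56,0.4,4.6,14.7,-6,0,0,-63,0.4,4.6,14.7,-6,0,0,-70,0.4]
}}

```text
time: 25.98
eef_pos: [0.6886, 0.1958, 0.2926]
tcp_rot: [0.17, 0.985, -0.001, -0.003]
contact_force: [-0.8, -0.0, 0.3]
opening: 0.601
finger_force: 0.0
```

Emit:
{"api": "arm_command", "payload": {
  "series": [0,0,0,0,0,-7,0.4,0,0,0,0,0,-14,0.4,0,0,0,0,0,-18.3,0.4,0,0,0,0,0,-18.3,0.4,0,0,0,0,0,-18.3,0.4,0,0,0,0,0,-18.3,0.4]
}}

```text
time: 26.48
eef_pos: [0.6884, 0.1954, 0.2954]
tcp_rot: [0.015, 1.0, -0.0, -0.001]
contact_force: [-0.1, 1.2, 0.3]
opening: 0.601
finger_force: 0.0
```

Run:
```python
from h import *
c=grab('wrist');s=telemetry.get_state();print(s['eef_pos'],s['opening']*85)
cc=c['img'];h=cv2.cvtColor(cc,cv2.COLOR_BGR2GRAY)
print('bar pred',w2pix(c,[(.687,.195,.192),(.687,.21,.192),(.687,.18,.192)]).round())
# dark blob (bar) near prediction
u=w2pix(c,[(.687,.195,.192)])[0].astype(int)
m=(h[u[1]-60:u[1]+60,u[0]-75:u[0]+75]<75).astype(np.uint8)
k,l,st,ce=cv2.connectedComponentsWithStats(m)
for i in range(1,k):
  if st[i,4]>200: print(st[i],ce[i]+[u[0]-75,u[1]-60])
plan((.687,.195,.23,88.3),(.687,.195,.173,88.3))
```

```text
[0.68852865 0.19522867 0.2958588 ] 51.17594791233526
bar pred [[319. 241.]
 [343. 240.]
 [295. 242.]]
[127  27  23  30 370] [384.67297297 219.32162162]
[  65   46   85   74 4422] [356.31388512 269.88760742]
[0.14, -0.03, 6.59] [-0.0, -0.1, -0.0]
[0.13, -0.02, 12.29] [-0.0, -0.1, -0.0]
```

Emit:
{"api": "arm_command", "payload": {
  "series": [0.1,0,4,0,0,0,0.4,0.1,0,8,0,0,0,0.4,0.1,0,11,0,0,0,0.4,0.1,0,12.2,0,0,0,0.4,0.1,0,12.2,0,0,0,0.4,0.1,0,12.2,0,0,0,0.7,0.1,0,12.2,0,0,0,0.7,0.1,0,12.2,0,0,0,0.7,0.1,0,12.2,0,0,0,0.7,0.1,0,12.2,0,0,0,0.7],
  "force": 45
}}

```text
time: 27.37
eef_pos: [0.6895, 0.1951, 0.1785]
tcp_rot: [0.015, 1.0, 0.0, 0.003]
contact_force: [0.1, -0.3, 4.2]
opening: 0.329
finger_force: 44.4
```

Run:
```python
from h import *
s=telemetry.get_state();p=s['eef_pos'];print(p,s['opening']*85,s['finger_force'],s['contact_force'])
x0,z0=-.135,.042
f=lambda t:np.array([np.cos(t)*x0+np.sin(t)*z0, -np.sin(t)*x0+np.cos(t)*z0])
d=(p[[0,2]]-[.4878,.0885])+f(0)
t0=-np.arctan2(d[1],d[0])+np.arctan2(z0,x0);t0=t0%(2*np.pi);print('t0',t0,np.hypot(*d),np.hypot(x0,z0))
for t in np.linspace(t0,0,21)[1:]:
    e=f(t)-f(t0);print(round(t,2),(-e*100).round(2))
```

```text
[0.68951469 0.19512953 0.17847382] 27.940989673682147 44.443702697753906 [ 0.13502398 -0.29308962  4.18415561]
t0 1.737226839704522 0.1478781218091687 0.14138246001537816
1.65 [ 1.12 -0.51]
1.56 [ 2.28 -0.91]
1.48 [ 3.47 -1.22]
1.39 [ 4.68 -1.42]
1.3 [ 5.9  -1.51]
1.22 [ 7.13 -1.5 ]
1.13 [ 8.35 -1.38]
1.04 [ 9.56 -1.16]
0.96 [10.74 -0.83]
0.87 [11.89 -0.4 ]
0.78 [13.    0.13]
0.69 [14.06  0.75]
0.61 [15.06  1.46]
0.52 [15.99  2.25]
0.43 [16.86  3.13]
0.35 [17.64  4.07]
0.26 [18.34  5.08]
0.17 [18.95  6.15]
0.09 [19.46  7.26]
0.0 [19.88  8.42]
```

Emit:
{"api": "arm_command", "payload": {
  "series": [1.12,0,-0.51,0,0,0,0.7,2.28,0,-0.91,0,0,0,0.7,3.47,0,-1.22,0,0,0,0.7,4.68,0,-1.42,0,0,0,0.7,5.9,0,-1.51,0,0,0,0.7,7.13,0,-1.5,0,0,0,0.7,8.35,0,-1.38,0,0,0,0.7,9.56,0,-1.16,0,0,0,0.7,10.74,0,-0.83,0,0,0,0.7,11.89,0,-0.4,0,0,0,0.7]
}}

```text
time: 28.2
eef_pos: [0.5713, 0.1988, 0.1821]
tcp_rot: [0.015, 1.0, 0.001, 0.005]
contact_force: [5.4, 1.5, 0.6]
opening: 0.324
finger_force: 60.1
```

Emit:
{"api": "arm_command", "payload": {
  "series": [1.11,0,0.53,0,0,0,0.7,2.17,0,1.15,0,0,0,0.7,3.17,0,1.86,0,0,0,0.7,4.1,0,2.65,0,0,0,0.7,4.97,0,3.53,0,0,0,0.7,5.75,0,4.47,0,0,0,0.7,6.45,0,5.48,0,0,0,0.7,7.06,0,6.55,0,0,0,0.7,7.57,0,7.66,0,0,0,0.7,7.99,0,8.9,0,0,0,0.7]
}}

```text
time: 29.03
eef_pos: [0.4898, 0.2015, 0.093]
tcp_rot: [0.015, 1.0, 0.001, 0.001]
contact_force: [-10.0, -4.8, 56.6]
opening: 0.325
finger_force: 70.3
```

Emit:
{"api": "arm_command", "payload": {
  "series": [0,0,0.5,0,0,0,0.7,0,0,0.5,0,0,0,0.7,0,0,0.5,0,0,0,0.7]
}}

```text
time: 29.28
eef_pos: [0.49, 0.2014, 0.0923]
tcp_rot: [0.015, 1.0, -0.0, -0.001]
contact_force: [-15.7, -2.4, 30.6]
opening: 0.326
finger_force: 68.8
```

Emit:
{"api": "arm_command", "payload": {
  "series": [0,0,-0.8,0,0,0,0.7,0,0,-0.8,0,0,0,0.4,0,0,-0.8,0,0,0,0.4,0,0,-0.8,0,0,0,0.4,0.2,0,-4,0,0,0,0.4,0.5,0,-5,0,0,0,0.4,0.5,0,-5,0,0,0,0.4,0.5,0,-5,0,0,0,0.4]
}}

```text
time: 29.95
eef_pos: [0.4843, 0.201, 0.1351]
tcp_rot: [0.015, 1.0, 0.0, 0.001]
contact_force: [-0.6, 0.1, -0.0]
opening: 0.603
finger_force: 0.0
```

Run:
```python
from h import *
c=grab('wrist','w9.png');s=telemetry.get_state();print(s['eef_pos'],s['opening']*85,s['contact_force'])
h=cv2.cvtColor(c['img'],cv2.COLOR_BGR2GRAY)
u=w2pix(c,[(.4865,.2030,.107)])[0].astype(int);print(u)
m=(h[u[1]-70:u[1]+50,u[0]-60:u[0]+60]<90).astype(np.uint8)
k,l,st,ce=cv2.connectedComponentsWithStats(m)
for i in range(1,k):
  if st[i,4]>200: print(st[i],ce[i]+[u[0]-60,u[1]-70])
# lid front edge: bright/wood transition along a column
q=[.5471,.2555,-.0291]
for p in [(-.075,-.11,.077),(-.075,.11,.077),(-.075,-.02,.077)]:print(w2pix(c,[casew(q,p)]).round())
o=cv2.imread('pics/w4.png');print(c['img'][235:262:3,250].tolist(),o[235:262:3,250].tolist())
```

```text
[0.48368471 0.20081742 0.13420931] 51.18671483353366 [-0.15509017 -0.32939152 -0.89160445]
[324 299]
[  24   43   69   49 2093] [322.76206402 297.30530339]
[[213. 244.]]
[[642. 244.]]
[[392. 244.]]
[[90, 128, 150], [116, 167, 199], [134, 193, 224], [81, 113, 133], [90, 128, 150], [125, 178, 212], [142, 205, 230], [142, 205, 230], [142, 204, 230]] [[95, 132, 157], [94, 132, 155], [93, 130, 155], [91, 127, 150], [115, 166, 196], [83, 117, 138], [101, 144, 171], [139, 200, 228], [146, 209, 233]]
```

The lid bar is at the shut position and the lid's front edge is where predicted. Now the hasp.

Run:
```python
from h import *
plan((.409,.2592,.17,88.3),(.409,.2592,.081,88.3))
```

```text
[7.64, 5.62, -3.57] [-0.0, -0.0, 0.0]
[7.63, 5.62, 5.33] [-0.0, -0.0, 0.0]
```

Emit:
{"api": "arm_command", "payload": {
  "series": [0,0,-3,0,0,0,0.4,3,2,-3.6,0,0,0,0.4,6,4.5,-3.6,0,0,0,0.4,7.6,5.6,-3.6,0,0,0,0.4,7.6,5.6,-3.6,0,0,0,0.4,7.6,5.6,0,0,0,0,0.4,7.6,5.6,3,0,0,0,0.4,7.6,5.6,5.3,0,0,0,0.4,7.6,5.6,5.3,0,0,0,0.4,7.6,5.6,5.3,0,0,0,0.4]
}}

```text
time: 30.83
eef_pos: [0.4087, 0.2582, 0.0801]
tcp_rot: [0.015, 1.0, -0.001, -0.002]
contact_force: [0.4, 0.0, 0.3]
opening: 0.602
finger_force: 0.0
```

Emit:
{"api": "arm_command", "payload": {
  "series": [0,0,0,0,0,0,0.7,0,0,0,0,0,0,0.7,0,0,0,0,0,0,0.7,0,0,0,0,0,0,0.7,0,0,0,0,0,0,0.7,0,0,0,0,0,0,0.7],
  "force": 35
}}

```text
time: 31.33
eef_pos: [0.4113, 0.2593, 0.0838]
tcp_rot: [0.015, 1.0, 0.0, 0.002]
contact_force: [0.8, -1.8, 5.8]
opening: 0.339
finger_force: 34.9
```

Run:
```python
from h import *
s=telemetry.get_state();p=s['eef_pos'];print(p,s['opening']*85,s['finger_force'],s['contact_force'])
x0,z0=.05,.052
f=lambda t:np.array([np.cos(t)*x0-np.sin(t)*z0, np.sin(t)*x0+np.cos(t)*z0])
for t in np.linspace(1.6,0,13)[1:]:
    e=f(t)-f(1.6);print(round(t,2),(-e*100).round(2))
```

```text
[0.41127412 0.25932147 0.08377418] 28.783477817684478 34.86969351768494 [ 0.79140318 -1.76456723  5.84830815]
1.47 [-0.69 -0.67]
1.33 [-1.47 -1.24]
1.2 [-2.31 -1.7 ]
1.07 [-3.21 -2.04]
0.93 [-4.14 -2.27]
0.8 [-5.1  -2.36]
0.67 [-6.06 -2.33]
0.53 [-7.01 -2.17]
0.4 [-7.92 -1.89]
0.27 [-8.8  -1.49]
0.13 [-9.61 -0.97]
0.0 [-10.34  -0.35]
```

Emit:
{"api": "arm_command", "payload": {
  "series": [-0.7,0,-0.7,0,0,0,0.7,-1.5,0,-1.3,0,0,0,0.7,-2.4,0,-1.75,0,0,0,0.7,-3.3,0,-2.1,0,0,0,0.7,-4.2,0,-2.35,0,0,0,0.7,-5.2,0,-2.45,0,0,0,0.7,-6.2,0,-2.4,0,0,0,0.7,-7.2,0,-2.25,0,0,0,0.7,-8.15,0,-2,0,0,0,0.7,-9,0,-1.6,0,0,0,0.7]
}}

```text
time: 32.17
eef_pos: [0.5018, 0.2563, 0.0984]
tcp_rot: [0.015, 1.0, -0.0, 0.001]
contact_force: [-1.2, -2.5, 2.2]
opening: 0.339
finger_force: 36.3
```

Emit:
{"api": "arm_command", "payload": {
  "series": [-0.8,0,0.5,0,0,0,0.7,-1.6,0,1.2,0,0,0,0.7,-1.7,0,1.6,0,0,0,0.7,-1.7,0,1.6,0,0,0,0.7,-1.7,0,1.6,0,0,0,0.7]
}}

```text
time: 32.58
eef_pos: [0.5199, 0.2558, 0.0845]
tcp_rot: [0.015, 1.0, -0.0, 0.003]
contact_force: [-0.3, -4.5, 10.5]
opening: 0.335
finger_force: 37.5
```

Emit:
{"api": "arm_command", "payload": {
  "series": [0,0,0,0,0,0,0.4,0,0,0,0,0,0,0.4,0,0,0,0,0,0,0.4,0,0,0,0,0,0,0.4,2,1,-4,0,0,0,0.4,5,4.5,-8,0,0,0,0.4,5,4.5,-12,0,0,0,0.4,5,4.5,-16,0,0,0,0.4,5,4.5,-16,0,0,0,0.4,5,4.5,-16,0,0,0,0.4]
}}

```text
time: 33.42
eef_pos: [0.4702, 0.3043, 0.2481]
tcp_rot: [0.014, 1.0, 0.002, 0.005]
contact_force: [0.5, -0.6, 0.6]
opening: 0.605
finger_force: 0.0
```

Run:
```python
from h import *
from scipy.optimize import least_squares
c=grab('wrist','w10.png');s=telemetry.get_state();print(s['eef_pos'],s['opening']*85)
hsv=cv2.cvtColor(c['img'],cv2.COLOR_BGR2HSV)
m=((hsv[...,1]<45)&(hsv[...,2]>80)).astype(np.uint8)
k,l,st,ce=cv2.connectedComponentsWithStats(m)
for i in range(1,k):
  if st[i,4]>150: print(st[i],ce[i].round())
q=[.5471,.2555,-.0291]
for t in (0,.1,.2):
  x=-.083+np.cos(t)*.05-np.sin(t)*.052; z=.055+np.sin(t)*.05+np.cos(t)*.052
  print(t,w2pix(c,[casew(q,(x,0,z)),casew(q,(x,.015,z)),casew(q,(x,-.015,z))]).round().tolist())
print('corn',w2pix(c,[casew(q,p) for p in [(-.075,-.11,.077),(-.075,.11,.077),(.075,-.11,.077),(.075,.11,.077),(-.06,-.055,.107)]]).round().tolist())
```

```text
[0.4690006  0.30341314 0.24461711] 51.274699345805345
[618   0  22  38 435] [631.  16.]
[ 229  196   65   96 3260] [258. 241.]
[152 246  42  13 505] [173. 252.]
[206 309  38  67 974] [224. 341.]
[397 309  38  67 979] [416. 341.]
0 [[255.0, 283.0], [276.0, 283.0], [235.0, 283.0]]
0.1 [[254.0, 279.0], [275.0, 279.0], [233.0, 279.0]]
0.2 [[253.0, 274.0], [274.0, 274.0], [231.0, 274.0]]
corn [[116.0, 218.0], [401.0, 217.0], [143.0, 381.0], [390.0, 381.0], [177.0, 249.0]]
```

View pics/w10.png

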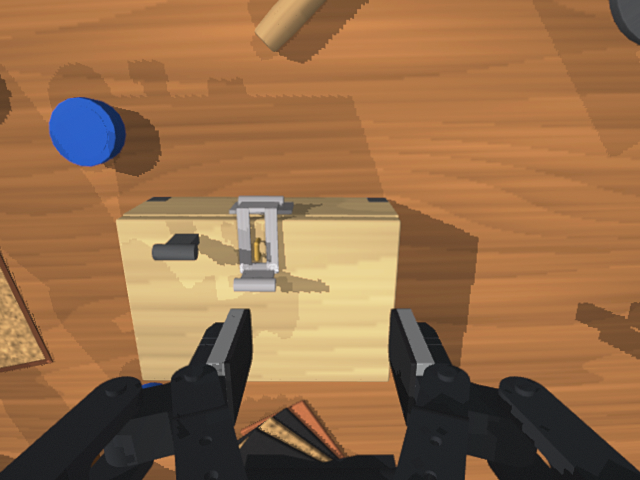

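The hasp lies back over the lid with the catch through its slot at (260,247), and the lid is shut and square with the corners. Now I set up the push from the left wall.

Run:
```python
from h import *
c=grab('scene');print('stand',pix2w(c,[(565,335),(583,335)],0).round(3).tolist(), 'jar base',pix2w(c,[(277,330)],0).round(3).tolist())
print(telemetry.get_state()['eef_pos'])
plan((.5504,.40,.2,-1.7),)
```

```text
stand [[0.324, 0.561, 0.0], [0.292, 0.6, 0.0]] jar base [[0.793, -0.004, 0.0]]
[0.46797936 0.30268115 0.24198422]
[-7.95, 9.96, 4.21] [0.0, 0.0, 90.0]
```

Emit:
{"api": "arm_command", "payload": {
  "series": [-1,1,0,0,0,7,0.2,-2,2,0,0,0,14,0,-3,4,0,0,0,21,0,-4,6,0,0,0,28,0,-6,8,0,0,0,35,0,-8,10,0,0,0,42,0,-8,10,0,0,0,49,0,-8,10,0,0,0,56,0,-8,10,2,0,0,63,0,-8,10,4,0,0,70,0]
}}

```text
time: 34.35
eef_pos: [0.551, 0.3998, 0.1994]
tcp_rot: [0.588, 0.809, -0.001, -0.0]
contact_force: [-0.6, -0.5, -1.6]
opening: 0.999
finger_force: 0.0
```

Emit:
{"api": "arm_command", "payload": {
  "series": [0,0,0,0,0,7,0,0,0,0,0,0,14,0,0,0,0,0,0,20,0,0,0,0,0,0,20,0,0,0,0,0,0,20,0,0,0,0,0,0,20,0]
}}

```text
time: 34.85
eef_pos: [0.5505, 0.3996, 0.2002]
tcp_rot: [0.717, 0.697, -0.001, -0.0]
contact_force: [-1.0, -0.2, -0.1]
opening: 1.0
finger_force: 0.0
```

Run:
```python
from h import *
s=telemetry.get_state();print(s['eef_pos'],s['opening'])
plan((.5504,.40,.016,-1.7))
```

```text
[0.55046426 0.39958915 0.20021516] 1.000106163775476
[0.07, 0.04, 18.42] [-0.1, 0.1, 0.1]
```

Emit:
{"api": "arm_command", "payload": {
  "series": [0,0,4,0,0,0,0,0,0,8,0,0,0,0,0,0,12,0,0,0,0,0,0,16,0,0,0,0,0,0,18.4,0,0,0,0,0,0,18.4,0,0,0,0,-0.7,0,18.4,0,0,0,0,-1.4,0,18.4,0,0,0,0,-2,0,18.4,0,0,0,0,-2.5,0,18.4,0,0,0,0]
}}

```text
time: 35.68
eef_pos: [0.5521, 0.3762, 0.0216]
tcp_rot: [0.718, 0.696, 0.004, -0.0]
contact_force: [-1.8, 7.1, 1.0]
opening: 0.995
finger_force: 0.0
```

Emit:
{"api": "arm_command", "payload": {
  "series": [-0.6,0,0,0,0,0,0,-1.2,0,0,0,0,0,0,-1.9,0,0,0,0,0,0,-2.6,0,0,0,0,0,0,-3.4,0,0,0,0,0,0,-4.2,0,0,0,0,-0.3,0,-5,0,0,0,0,-0.5,0,-5.8,0,0,0,0,-0.8,0,-6.6,0,0,0,0,-1,0,-7.4,0,0,0,0,-1.3,0]
}}

```text
time: 36.52
eef_pos: [0.55, 0.3031, 0.0216]
tcp_rot: [0.71, 0.704, 0.004, 0.0]
contact_force: [-0.4, 6.4, 1.5]
opening: 1.0
finger_force: 0.0
```

```bash
cat >> h.py <<'E'
def casefit(q0,cams=('scene','side')):
    "rectangle (lid top) by wood-coloured pale mask edges -> minimise mask mismatch"
    from scipy.optimize import minimize
    obs=[]
    for n in cams:
        c=grab(n);hsv=cv2.cvtColor(c['img'],cv2.COLOR_BGR2HSV)
        obs.append((c,hsv))
    return obs
E
python3 - <<'E'
from h import *
s=telemetry.get_state();print(s['eef_pos'],s['contact_force'],s['tcp_rot'])
c=grab('scene')
hsv=cv2.cvtColor(c['img'],cv2.COLOR_BGR2HSV)
for p in [(.55,.2,.077),(.6,.15,.077),(.5,.12,.077)]:
    u=w2pix(c,[p])[0].astype(int);print(u,hsv[u[1],u[0]])
for p in [(.62,.02,.0),(.7,.25,0),(.56,-.1,.002),(.56,-.15,.002)]:
    u=w2pix(c,[p])[0].astype(int);print(u,hsv[u[1],u[0]])
E
```

```text
[0.55001287 0.30309248 0.02158705] [-0.40676713  6.41778256  1.48832777] [7.09727161e-01 7.04464263e-01 4.17547082e-03 1.59429826e-04]
[404 296] [ 20 111 202]
[376 298] [ 20 112 193]
[391 268] [ 20 108 214]
[329 293] [ 13 168 172]
[380 364] [ 13 165 181]
[311 256] [ 17 139 183]
[297 247] [ 17 138 177]
```

Emit:
{"api": "arm_command", "payload": {
  "series": [-1,0,0,0,0,-0.3,0,-2.1,0,0,0,0,-0.6,0,-3.2,0,0,0,0,-1,0,-4.3,0,0,0,0,-1.4,0,-5.4,0,0,0,0,-1.7,0,-6.5,0,0,0,0,-2,0,-7.6,0,0,0,0,-2.4,0,-8.7,0,0,0,0,-2.8,0,-9.8,0,0,0,0,-3.1,0,-11,0,0,0,0,-3.5,0]
}}

```text
time: 37.4
eef_pos: [0.5495, 0.1928, 0.0213]
tcp_rot: [0.688, 0.726, 0.004, 0.001]
contact_force: [-0.0, 8.4, 3.1]
opening: 1.002
finger_force: 0.0
```

Emit:
{"api": "arm_command", "payload": {
  "series": [-1,-0.05,0,0,0,-0.3,0,-2.1,-0.1,0,0,0,-0.6,0,-3.2,-0.2,0,0,0,-1,0,-4.3,-0.2,0,0,0,-1.4,0,-5.4,-0.3,0,0,0,-1.7,0,-6.5,-0.35,0,0,0,-2,0,-7.6,-0.4,0,0,0,-2.4,0,-8.7,-0.5,0,0,0,-2.8,0,-9.8,-0.5,0,0,0,-3.1,0,-11,-0.6,0,0,0,-3.5,0]
}}

```text
time: 38.23
eef_pos: [0.5496, 0.0822, 0.0212]
tcp_rot: [0.665, 0.747, 0.003, 0.001]
contact_force: [-0.2, 9.5, 4.6]
opening: 0.996
finger_force: 0.0
```

```bash
cat >> h.py <<'E'
def lidrect(n='scene',zz=.077,fn=None):
    "warp the z=.077 plane to 1 px/mm, mask the pale lid, minAreaRect"
    c=grab(n);G=np.array([(.35,-.35),(.85,-.35),(.85,.45),(.35,.45)])
    yy,xx=np.mgrid[-.35:.45:.001,.35:.85:.001]
    P=np.c_[xx.ravel(),yy.ravel(),np.full(xx.size,zz)]
    uv=w2pix(c,P).astype(np.float32).reshape(*xx.shape,2)
    im=cv2.remap(c['img'],uv[...,0],uv[...,1],cv2.INTER_LINEAR)
    h=cv2.cvtColor(im,cv2.COLOR_BGR2HSV)
    m=((h[...,0]>17)&(h[...,0]<25)&(h[...,1]<126)&(h[...,1]>70)&(h[...,2]>100)).astype(np.uint8)
    m=cv2.morphologyEx(cv2.morphologyEx(m,cv2.MORPH_OPEN,np.ones((5,5))),cv2.MORPH_CLOSE,np.ones((25,25)))
    k,l,st,ce=cv2.connectedComponentsWithStats(m);i=1+st[1:,4].argmax()
    ct=cv2.findContours((l==i).astype(np.uint8),cv2.RETR_EXTERNAL,cv2.CHAIN_APPROX_NONE)[0][0]
    ap=cv2.approxPolyDP(cv2.convexHull(ct),8,True).reshape(-1,2)
    return (cv2.minAreaRect(ct),(ap/1000+[.35,-.35]).round(3).tolist())
E
python3 - <<'E'
from h import *
s=telemetry.get_state();print(s['eef_pos'],s['contact_force'])
for n in('scene','side'):print(lidrect(n))
plan((.549,-.035,.02,10.5))
E
```

```text
[0.549553   0.08223461 0.02116953] [-0.21048708  9.48293607  4.63977672]
(((237.0347137451172, 320.4995422363281), (198.7367706298828, 239.7843017578125), 7.334379196166992), [[0.506, -0.159], [0.652, -0.14], [0.685, -0.105], [0.692, -0.067], [0.673, 0.081], [0.658, 0.1], [0.536, 0.039], [0.487, -0.012]])
(((188.67684936523438, 277.923583984375), (209.2151336669922, 277.74200439453125), 7.594643592834473), [[0.476, -0.218], [0.571, -0.206], [0.651, -0.141], [0.623, 0.071], [0.484, 0.056], [0.446, 0.003], [0.431, -0.052], [0.447, -0.176]])
[-11.4, -1.38, 0.11] [0.3, 0.1, -3.9]
```

The force is 9 N, and the visible corners (.506,-.159) and (.652,-.140) match the dead reckoning, so the case is following. Last stretch.

Emit:
{"api": "arm_command", "payload": {
  "series": [-1.2,-0.15,0,0,0,-0.5,0,-2.4,-0.3,0,0,0,-0.9,0,-3.6,-0.4,0,0,0,-1.3,0,-4.8,-0.6,0,0,0,-1.8,0,-6,-0.7,0,0,0,-2.2,0,-7.2,-0.9,0,0,0,-2.6,0,-8.4,-1,0,0,0,-3,0,-9.6,-1.2,0,0,0,-3.4,0,-10.6,-1.3,0,0,0,-3.7,0,-11.3,-1.4,0,0,0,-3.9,0]
}}

```text
time: 39.17
eef_pos: [0.5484, -0.0319, 0.0207]
tcp_rot: [0.639, 0.769, 0.002, 0.001]
contact_force: [0.2, 10.8, 7.2]
opening: 1.001
finger_force: 0.0
```

Emit:
{"api": "arm_command", "payload": {
  "series": [0,0,0,0,0,0,0,0,0,0,0,0,0,0,1,0,0,0,0,0,0,3,0,0,0,0,0,0,4,0,-3,0,0,0,0,4,0,-7,0,0,0,0,4,0,-11,0,0,0,0,4,0,-15,0,0,0,0,4,0,-19,0,0,0,0,4,0,-22,0,0,0,0]
}}

```text
time: 40.0
eef_pos: [0.5393, 0.0067, 0.2421]
tcp_rot: [0.639, 0.769, 0.001, 0.002]
contact_force: [2.1, 0.0, 0.4]
opening: 0.997
finger_force: 0.0
```

Emit:
{"api": "arm_command", "payload": {
  "series": [4,0,0,0,0,0,0,8,0,0,0,0,0,0,12,0,0,0,0,0,0,16,0,0,0,0,0,0,20,0,0,0,0,0,0,20,0,0,0,0,0,0,20,0,0,0,0,0,0]
}}

```text
time: 40.58
eef_pos: [0.5012, 0.205, 0.2379]
tcp_rot: [0.638, 0.77, -0.001, 0.0]
contact_force: [0.7, -0.2, -0.4]
opening: 0.998
finger_force: 0.0
```

Run:
```python
from h import *
s=telemetry.get_state();print(s['eef_pos'],s['contact_force'])
for n in('scene','side'):print(lidrect(n))
q=(.571,-.154,np.radians(10.5))
for n in ('scene','side'):
    c=grab(n);print(n,'exp hasp/lidbar',w2pix(c,[casew(q,(-.033,0,.107)),casew(q,(-.06,-.055,.107))]).round().tolist())
    h=cv2.cvtColor(c['img'],cv2.COLOR_BGR2HSV)
    for nm,p in (('hasp',(-.033,0,.107)),('lid',(-.06,-.055,.107))):
        u=w2pix(c,[casew(q,p)])[0].astype(int)
        w=h[u[1]-12:u[1]+13,u[0]-12:u[0]+13]; m=(w[...,1]<60) if nm=='hasp' else (w[...,2]<70)
        ys,xs=np.nonzero(m); print(nm,len(xs),xs.mean()+u[0]-12 if len(xs) else None,ys.mean()+u[1]-12 if len(xs) else None)
```

```text
[0.50124764 0.20502088 0.23789593] [ 0.69719425 -0.20918719 -0.37791223]
(((245.92361450195312, 210.19586181640625), (199.44236755371094, 239.11097717285156), 11.488980293273926), [[0.522, -0.274], [0.666, -0.246], [0.697, -0.208], [0.691, -0.107], [0.672, -0.015], [0.658, -0.006], [0.481, -0.063]])
(((194.7501983642578, 171.33226013183594), (211.70542907714844, 258.66790771484375), 11.16487979888916), [[0.477, -0.314], [0.583, -0.301], [0.664, -0.247], [0.623, -0.034], [0.478, -0.063], [0.442, -0.115], [0.433, -0.155], [0.462, -0.305]])
scene exp hasp/lidbar [[300.0, 215.0], [288.0, 202.0]]
hasp 198 300.449494949495 214.8989898989899
lid 74 286.9594594594595 205.3108108108108
side exp hasp/lidbar [[363.0, 268.0], [375.0, 283.0]]
hasp 180 362.00555555555553 272.2111111111111
lid 0 None None
```

```bash
python3 -c "
from h import *
print([t for t in tins() if t[0]=='scene' or 1]);print(ctrl.sign_off())"
```

```text
[('scene', [0.344, -0.357], 894), ('scene', [0.469, -0.214], 186), ('scene', [0.782, -0.458], 157), ('scene', [0.759, -0.198], 979), ('side', [0.592, -0.02], 192), ('side', [0.839, -0.341], 169), ('side', [0.813, -0.425], 244)]
the job is handed in; nothing more can be done
None
```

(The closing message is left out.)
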